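Unpin a light cover and hold it flush on a tilted housing

ROBOT

A 6-joint arm with a two-finger parallel gripper is mounted at the origin on the work surface. World frame = base frame: x ahead of the robot, y to its left, z up, the work surface at z = 0. Lengths are in m, angles in rad, forces in N, time in s.
With the tool pointing down it reaches from about 0.35 to 0.775 m from the base axis. Payload 5.5 kg.
Tool frame: the origin (TCP) lies at the very end of the fingers, on their centre line; the grasp point (between the pads) lies 19 mm behind it; z points along the fingers, x is the direction in which the jaws open and shut, and the axes are right-handed (so a half turn about z gives the same grasp; the last joint's range is limited). The gripper opens to 85 mm and grips with 20 to 120 N. Pads are 22 mm wide; open, the fingers measure 114 mm over their backs; the gripper's body (76 mm by 85 mm) begins 54 mm behind the grasp point. The pads swing forward as they close: fully open they stand 13 mm farther back than shut.
Start: joints at [-1.359, 0.313, 0.046, 1.304, 0, 1.431], TCP at [0.198, -0.54, 0.231] pointing down, gripper open.
Joint ranges: [-2.76, 2.76], [-0.86, 1.69], [-1.03, 1.26], [-2.2, 2.34], [-1.47, 1.5], [-3.14, 3.14]. Speed limits (rad/s): [2.57, 2.57, 3.14, 3.14, 3.14, 3.14].

INTERFACE

Orientations are given as a unit quaternion [w, x, y, z].
In Python, from workcell import env gives the robot as it stands.
- The arm moves only by the shell command python3 -m inch 'ROWS' [FORCE]. ROWS is JSON, a list of rows, each a list of 7 numbers: the turn, a rotation vector about the tool's x, y, z each as a share of 8 degrees, from -1 to 1, then the shift along the tool's x, y, z each as a share of 0.05 m, from -1 to 1, then the closure, from 0 (fully open) to 1 (shut). A call has 1 to 12 rows; each row shifts and turns the commanded pose from where the row before left it, along the tool's axes as they then stand; what a row does not reach is not made up. A row lasts 1/10 s, in which the tool goes at most 50 mm and 8.59 degrees, less where a joint would pass 70% of its speed; a pose out of reach is approached as far as the arm can. A call with a number of a shift or a turn outside -1 to 1 is refused whole. A call with a gripper value outside its range is refused whole. The fingers move at their own pace and stop on an object; FORCE is the grip in N (left out, the last holds). Time passes only in rows, so rows that do not move let the fingers close. It gives the time, the measured TCP pose, the force and the opening at its end, in the units of the state.
- env.get_state(): the state, without advancing time (a new reading comes with each control period).
- env.read_camera(name): name is "scene" or "top" or "wrist"; returns the picture (384x512x3 uint8, red, green, blue); there is no depth.
- env.calibration(name): a dict with "fx", "fy", "cx", "cy" (pixels), "rvec" (rotation vector, rad) and "tvec" (3), from world to camera coordinates, as OpenCV has them; the wrist camera has in their place "hand_eye" (4x4, takes a point from camera to tool coordinates, whose origin is the TCP and whose axes are the tool frame's). Camera axes: x right, y down, z forward; pixel columns grow to the right and rows downward; lengths in m; the calibration is good to about 2 mm. A picture is of the moment at which its call begins: read the wrist's pose just before it. calibration takes no time and is no camera call.
- env.hand_in(): hands the job in, once; it reports no verdict.
The state is a dict: "clock": time; "joint_pos": joint angles; "qvel": joint speeds; "tau": joint torques, N m; "tcp_pos": TCP position; "orientation": TCP orientation; "wrist_force": force on the tool from outside, world axes, zero at the start; "ft_torque": the same for the moment, N m; "finger_gap": finger opening in m.
Only numpy, scipy, OpenCV 4.12 (cv2) and the standard library are available. Lean on these libraries where they do the work, as an engineer would, in place of code of your own. Each camera call takes 0.05 s, during which the arm holds its last target.

TASK

The white cover plate is pinned to the wooden transport block: draw the steel pin straight up out of it, hang the pin by its collar in the notch in the block's side and let go of it. Then pick the cover up by its ridge, tilt it to match the sloped face of the light housing in the stand, centre it in the dark gasket outline with its long side up the slope, and finish while still gripping it and pressing it flush on the face with a steady, gentle push of about 10 N, as if glue were setting. Leave the other things on the bench where they are.

Things in the scene. Friction and masses are not known exactly. Their poses are not given: they have to be found in the camera images.
- head: White light housing, 156 (x) x 116 (y) x 40 deep, clamped in the stand. Origin: centre of its solid flat face; z out of the face, x up the slope away from the robot, y level. The face is tilted 0.14 to 0.40 rad from level, looking up and towards the robot; the tilt differs each time and does not give under a push at the centre. Dark gasket outline 146 x 90, flat, centred on the face.
- stand: Fixed bench stand of the housing: dark steel base 190 x 170 x 12, two upright cheeks at y = -70 and +70, 8 thick, 50 long, tops at height 124. Origin at the centre of the underside; the centre of the housing's face (on its tilt axis, along y) lies 120 above it.
- block: Fixed wooden block 36 high, 160 (x) x 90 (y), with a wing (x -50 to 50) reaching to y = 85. Origin: centre of the 160 x 90 underside, z up. Bore 12 wide at x = -47, y = 0. In the wing's edge a notch at x = 0, 13 wide, open at the top, bottom and outer end, y = 60 (closed end) to 85. The pin hangs in it upright at y about 73, collar on the block's top.
- cover: White plastic cover plate 140 (x) x 84 (y) x 6 thick, about 0.2 kg, flat on the block. Origin: centre of its flat underside, z up. On top at its centre a grip ridge 44 long (x), 14 wide (y), 6 to 42 above the underside; grip it across the 14. Hole 14 wide at x = -47 for the pin. Either end may be up the slope.
- pin: Steel pin, about 0.09 kg, upright through the cover's hole into the block's bore. Origin on its axis at the underside of its collar, z up. Below: shaft 10 in diameter, 32 long (draw it up that far to free it). Collar 24 in diameter, 4 thick, lying on the cover. Above: square knob 16 x 16 (sides along x and y), 4 to 40 above the origin.
- screwdriver: screwdriver with orange handle lying on the bench between block and stand, origin under its middle; leave alone
- carton: small white carton 55 x 55 x 70 high, origin at the centre of its underside; leave alone
- long_carton: brown carton 50 x 110 x 40 high, origin at the centre of its underside; leave alone
- jar: glass jar with green lid, 60 across, 70 high, origin at the centre of its underside; leave alone
- tray: open red tray 120 x 160 x 50 high, origin at the centre of its underside; leave alone
- wrench: steel wrench lying on the bench nearest the robot, origin under its middle; leave alone
- lamp_disc: aluminium disc 50 across, 30 high, origin at the centre of its underside; leave alone
Not all that is in view belongs to the job. What is meant by the cover is not purple, and is the larger of those in its own colour.

How it is judged:
On the way:
1. the pin hangs released in the block's side notch while the cover still lies on the block (x of pin in the frame of block between -0.006 and 0.006 m and y of pin in the frame of block between 0.062 and 0.084 m and z of pin in the frame of block between 0.033 and 0.039 m and angle between pin's own z axis and vertical below 0.12 rad and contact force between pin and the fingers below 0.1 N and distance of cover from where it was at the start of the episode below 0.03 m and angle between cover's own z axis and vertical below 0.08 rad), for 0.2 s.
At the end, for the whole second after the job is handed in: Pin hangs free in the notch by its collar, upright (0.12 rad), seated to 3 mm. Cover, gripped, lies on the face: centred to 12 mm each way, within 3 mm and 0.05 rad of flush, long side up the slope to 0.12 rad, pressed with 4 to 35 N, still. Other things moved under 30 mm (x of pin in the frame of block between -0.006 and 0.006 m and y of pin in the frame of block between 0.062 and 0.084 m and z of pin in the frame of block between 0.033 and 0.039 m and angle between pin's own z axis and vertical below 0.12 rad and contact force between pin and the fingers below 0.1 N and x of cover in the frame of head between -0.012 and 0.012 m and y of cover in the frame of head between -0.012 and 0.012 m and z of cover in the frame of head between -0.003 and 0.003 m and angle between the z axis of cover and the z axis of head, either way round below 0.05 rad and angle between the x axis of cover and the x axis of head, either way round below 0.12 rad and contact force between cover and head between 4 and 35 N and contact force between cover and the fingers above 3 N and linear speed of each of cover, pin below 0.01 m/s); the arm keeps its last pose, push and grip.
It fails at once if another thing on the bench is moved by more than 30 mm (distance of any of screwdriver, carton, long_carton, jar, tray, wrench, lamp_disc from where it was at the start of the episode above 0.03 m).
It also fails if it takes over 58 s, if anything falls off the work surface, if the arm or the gripper's body presses on something with over 40 N, if the wrist force passes 120 N, or if a joint passes its speed limit or range.

## Working session

There is one attempt and no reset: what is moved stays moved. The work goes in short steps, Python scripts to look and compute and a shell command to move; the robot and the scene stay as the last step left them, time stands still between calls to the robot, and variables do not carry over. Pictures are saved under pics/ and viewed, and the job is handed in when it is done.

```bash
ls; mkdir -p pics; python3 - <<'E'
from workcell import env
import cv2
print(env.get_state())
for n in ("scene","top","wrist"):
    im=env.read_camera(n); cv2.imwrite(f"pics/{n}0.png",im[:,:,::-1]); print(n,env.calibration(n))
E
```

```text
pics
{'clock': 0.0, 'joint_pos': array([-1.35860235e+00,  3.13992820e-01,  4.49740321e-02,  1.30359946e+00,
        6.41680202e-06,  1.43119066e+00]), 'qvel': array([-0.00204598, -0.00044144, -0.00030965,  0.00029767,  0.00168005,
        0.00061538]), 'tau': array([-1.78106799e-03, -4.80623674e+01,  2.98533475e+01,  1.92245393e-02,
       -3.80602578e-04,  5.62274110e-06]), 'tcp_pos': array([ 0.19801862, -0.53928102,  0.23041116]), 'orientation': array([-6.22696780e-04,  8.19934957e-01, -5.72455969e-01, -6.64909546e-04]), 'wrist_force': array([-0.01707038, -0.19168465,  0.25487323]), 'ft_torque': array([-0.03077902, -0.01030346,  0.06160754]), 'finger_gap': 0.08537951464732366}
scene {'fx': 357.1795343327063, 'fy': 357.1795343327063, 'cx': 247.61006321833528, 'cy': 184.6775609012772, 'rvec': array([ 1.95493028,  1.43568054, -0.58839366]), 'tvec': array([-0.19890992, -0.2627023 ,  1.44621692])}
top {'fx': 347.9564531186351, 'fy': 347.9564531186351, 'cx': 257.09105832227567, 'cy': 189.79084203587976, 'rvec': array([ 2.21931269, -2.1836246 ,  0.05148274]), 'tvec': array([0.02600805, 0.51485156, 1.22517346])}
wrist {'fx': 289.21335609286336, 'fy': 289.21335609286336, 'cx': 254.7240406503101, 'cy': 192.5199495852411, 'hand_eye': array([[ 9.99999619e-01,  8.62880796e-04,  1.30771485e-04,
         2.53964330e-04],
       [-8.65022464e-04,  9.60098327e-01,  2.79661321e-01,
        -6.98489739e-02],
       [ 1.15760899e-04, -2.79661328e-01,  9.60098708e-01,
        -1.42559435e-01],
       [ 0.00000000e+00,  0.00000000e+00,  0.00000000e+00,
         1.00000000e+00]])}
```

View pics/scene0.png

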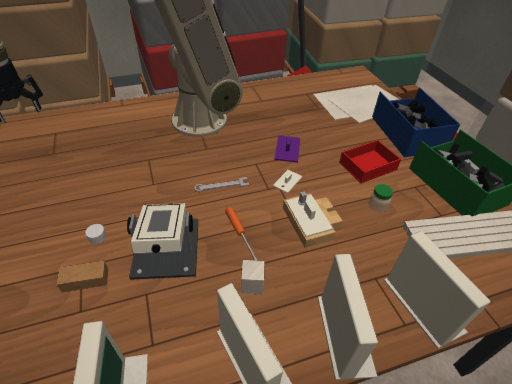

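View pics/top0.png

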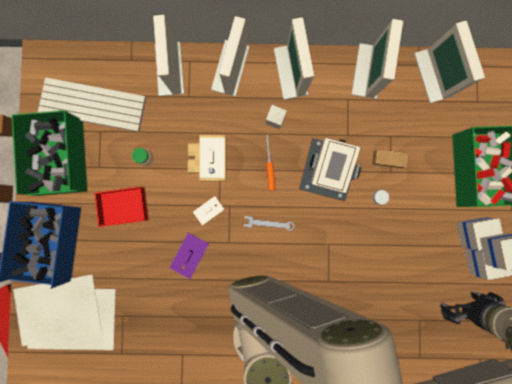

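View pics/wrist0.png

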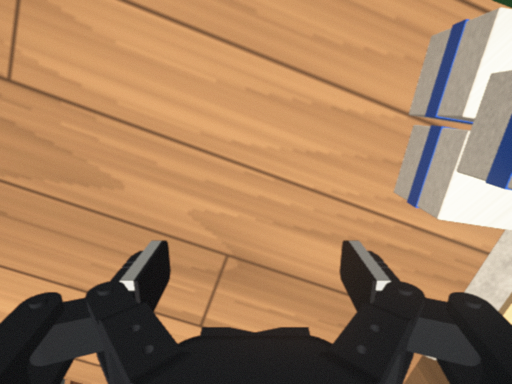

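Candidates for the cover, in the top picture: the white plate with a ridge on the wooden block (212,158), a smaller white plate (208,210) and a purple plate (189,256). I choose the one on the block, since it is the larger white one and it is pinned. The housing in the stand is at (333,165). I'll check both in close crops.

```bash
python3 - <<'E'
import cv2,numpy as np
t=cv2.imread("pics/top0.png"); s=cv2.imread("pics/scene0.png")
a=cv2.resize(t[120:230,170:250],None,fx=5,fy=5,interpolation=cv2.INTER_CUBIC)
b=cv2.resize(t[130:210,295:375],None,fx=5,fy=5,interpolation=cv2.INTER_CUBIC)
c=np.zeros((550,800,3),np.uint8);c[:550,:400]=a;c[:400,400:]=b
cv2.imwrite("pics/crop1.png",c)
a=cv2.resize(s[180:250,270:350],None,fx=5,fy=5,interpolation=cv2.INTER_CUBIC)
b=cv2.resize(s[190:280,120:200],None,fx=5,fy=5,interpolation=cv2.INTER_CUBIC)
c=np.zeros((450,800,3),np.uint8);c[:350,:400]=a;c[:450,400:]=b
cv2.imwrite("pics/crop2.png",c)
E
```

```text
(no output)
```

View pics/crop1.png

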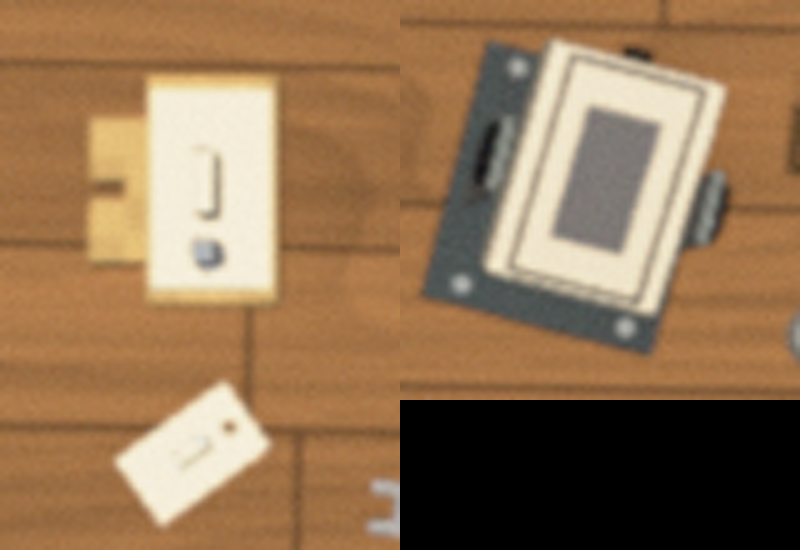

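View pics/crop2.png

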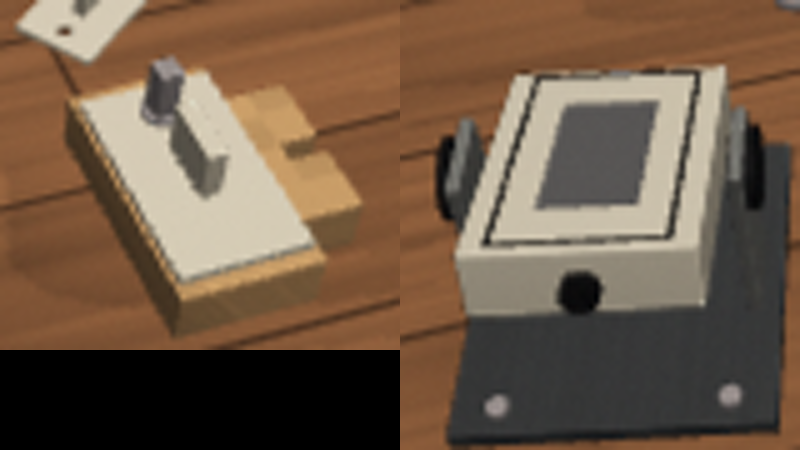

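The crops confirm it: the pinned cover with ridge and steel pin is on the block, and the small white plate is free on the bench. I'll fit the poses from corners in both views.

```bash
cat > h.py <<'E'
import numpy as np,cv2
from scipy.optimize import least_squares
from scipy.spatial.transform import Rotation as R
from workcell import env
def K(c): return np.array([[c['fx'],0,c['cx']],[0,c['fy'],c['cy']],[0,0,1]])
def proj(cal,P):
    return cv2.projectPoints(np.asarray(P,float).reshape(-1,1,3),cal['rvec'],cal['tvec'],K(cal),None)[0].reshape(-1,2)
def tool(s):
    q=s['orientation']; T=np.eye(4); T[:3,:3]=R.from_quat([q[1],q[2],q[3],q[0]]).as_matrix(); T[:3,3]=s['tcp_pos']; return T
def wristcal(s):
    c=dict(env.calibration('wrist')); E=np.linalg.inv(tool(s)@c['hand_eye'])
    c['rvec']=cv2.Rodrigues(E[:3,:3])[0]; c['tvec']=E[:3,3]; return c
def fit(obs,p0,pts):
    # obs: list of (cal, keys->pixel dict); pts(p)->dict key->world
    def res(p):
        w=pts(p); r=[]
        for cal,o in obs:
            ks=list(o); r.append((proj(cal,[w[k] for k in ks])-np.array([o[k] for k in ks])).ravel())
        return np.concatenate(r)
    s=least_squares(res,p0,loss='soft_l1',f_scale=1.0); return s.x,res(s.x).reshape(-1,2)
def blockpts(p):
    x,y,a=p; Rz=R.from_euler('z',a).as_matrix()
    L={'pm':(.08,-.045,.036),'pp':(.08,.045,.036),'mm':(-.08,-.045,.036),'mp':(-.08,.045,.036),'pmb':(.08,-.045,0),'ppb':(.08,.045,0),
       'wp':(.05,.085,.036),'wm':(-.05,.085,.036),'wmb':(-.05,.085,0),'wpb':(.05,.085,0),'n1':(.0065,.085,.036),'n2':(-.0065,.085,.036),'k1':(.0065,.06,.036),'k2':(-.0065,.06,.036)}
    return {k:Rz@np.array(v)+[x,y,0] for k,v in L.items()}
def headT(p):
    x,y,a,t=p; T=np.eye(4); T[:3,:3]=R.from_euler('ZY',[a,-t]).as_matrix(); T[:3,3]=[x,y,.12]; return T
def headpts(p):
    T=headT(p); Rz=R.from_euler('z',p[2]).as_matrix()
    L={a+b:((.078 if a=='p' else -.078),(.058 if b=='p' else -.058),0) for a in 'pm' for b in 'pm'}
    L.update({'g'+a+b:((.073 if a=='p' else -.073),(.045 if b=='p' else -.045),0) for a in 'pm' for b in 'pm'})
    D={k:T[:3,:3]@np.array(v)+T[:3,3] for k,v in L.items()}
    for a in 'pm':
        for b in 'pm': D['s'+a+b]=Rz@np.array([(.095 if a=='p' else -.095),(.085 if b=='p' else -.085),.012])+[p[0],p[1],0]
    return D
E
cat > fit1.py <<'E'
from h import *
ct,cs=env.calibration('top'),env.calibration('scene')
f=lambda ox,oy,sx: {k:(ox+(v[0]-sx+.5)/5-.5,oy+(v[1]+.5)/5-.5) for k,v in {}.items()}
def m(d,ox,oy,sx=0): return {k:(ox+(x-sx+.5)/5-.5,oy+(y+.5)/5-.5) for k,(x,y) in d.items()}
bt=m({'pp':(147,72),'pm':(280,72),'mm':(280,304),'mp':(147,304),'wp':(88,118),'wm':(88,264)},170,120)
bs=m({'pm':(180,298),'pp':(326,258),'mm':(68,103),'wp':(360,205),'wm':(283,86),'pmb':(178,336)},270,180)
p,r=fit([(ct,bt),(cs,bs)],[.6,.1,0],blockpts); print('block',p.round(4)); print(r.round(1).tolist())
ht=m({'pp':(552,40),'pm':(727,85),'mm':(657,316),'mp':(487,270),'gpp':(571,58),'gpm':(706,91),'gmm':(642,301),'gmp':(510,266),'spp':(490,42),'smp':(425,296),'smm':(652,353)},295,130,400)
hs=m({'mm':(518,72),'mp':(726,65),'pp':(704,244),'pm':(458,255),'gpm':(483,244),'gpp':(670,236),'gmm':(536,76),'gmp':(700,72),'spm':(447,440),'spp':(775,427),'smp':(793,147)},120,190,400)
p,r=fit([(ct,ht),(cs,hs)],[.6,-.3,0,.25],headpts); print('head',p.round(4)); print(r.round(1).tolist())
E
python3 fit1.py
```

```text
block [0.6232 0.1939 0.0221]
[[0.1, 1.0], [-0.8, 0.8], [-0.7, 0.0], [0.0, 0.2], [0.4, 0.3], [0.4, -0.4], [0.4, 0.9], [0.3, 0.6], [-0.2, -0.6], [0.7, -0.1], [-0.3, -0.1], [-0.9, 1.1]]
head [ 0.5917 -0.2185 -0.2417  0.253 ]
[[0.0, 0.3], [0.1, 0.5], [-0.6, 0.3], [-0.6, 0.5], [-0.3, -0.7], [-0.1, -0.2], [-0.9, 0.8], [-1.0, 0.9], [-0.7, -0.4], [-0.9, 0.1], [0.0, 0.9], [-1.1, 0.8], [0.1, 0.5], [-0.9, 0.2], [-1.5, 0.3], [-0.4, 0.9], [0.6, 0.8], [-0.2, 0.8], [0.3, 0.2], [-0.5, 0.2], [0.8, -0.7], [-0.5, -0.9]]
```

```bash
cat > plan.py <<'E'
import sys
from h import *
def Rdown(ang,tilt=0):
    # tool z down, tool x at angle ang in world; tilt: lean as headT
    x=np.array([np.cos(ang),np.sin(ang),0]); z=np.array([0,0,-1.]); return np.column_stack([x,np.cross(z,x),z])
def plan(p,Rt,n,clo,T0=None,n2=2):
    T=tool(env.get_state()) if T0 is None else T0.copy()
    Rt=np.asarray(Rt); rv=R.from_matrix(T[:3,:3].T@Rt).as_rotvec()
    if abs(np.linalg.norm(rv))>2.6: pass
    p0=T[:3,3].copy(); out=[]; q=T.copy(); R0=T[:3,:3].copy()
    for i in range(1,n+1):
        Rg=R0@R.from_rotvec(rv*i/n).as_matrix(); pg=p0+(np.asarray(p)-p0)*i/n
        d=q[:3,:3].T@(pg-q[:3,3])/.05; w=R.from_matrix(q[:3,:3].T@Rg).as_rotvec()/np.radians(8)
        d=np.round(d,n2); w=np.round(w,n2)
        q[:3,3]+=q[:3,:3]@d*.05; q[:3,:3]=q[:3,:3]@R.from_rotvec(w*np.radians(8)).as_matrix()
        out.append([float(v)+0. for v in w]+[float(v)+0. for v in d]+[clo])
    s='['+',\n'.join('['+','.join(f'{v:g}' for v in r)+']' for r in out)+']'
    mx=np.abs(np.array(out)[:,:6]).max(0); print(s); print('max',mx,'end',q[:3,3].round(4)); return q
E
python3 - <<'E'
from plan import *
T=tool(env.get_state());print(T.round(3))
plan([.45,-.19,.28],Rdown(np.pi/2-.2417),19,0)
E
```

```text
[[ 0.345 -0.939 -0.     0.198]
 [-0.939 -0.345  0.001 -0.539]
 [-0.001 -0.    -1.     0.231]
 [ 0.     0.     0.     1.   ]]
[[0,0,-0.96,-0.25,-0.38,-0.05,0],
[0,0,-0.96,-0.21,-0.4,-0.05,0],
[0,0,-0.96,-0.14,-0.43,-0.05,0],
[0,0,-0.96,-0.09,-0.45,-0.06,0],
[0,0,-0.96,-0.02,-0.45,-0.05,0],
[0,0,-0.96,0.03,-0.45,-0.05,0],
[0,0,-0.96,0.09,-0.45,-0.05,0],
[-0.01,0,-0.96,0.16,-0.42,-0.05,0],
[0,0,-0.96,0.21,-0.4,-0.05,0],
[0,0,-0.96,0.26,-0.38,-0.06,0],
[0,0,-0.97,0.3,-0.33,-0.05,0],
[0,0,-0.96,0.35,-0.29,-0.05,0],
[0,0,-0.96,0.39,-0.24,-0.05,0],
[0,0,-0.96,0.41,-0.18,-0.06,0],
[0,0,-0.96,0.44,-0.13,-0.05,0],
[0,0,-0.96,0.45,-0.07,-0.05,0],
[0,0,-0.96,0.45,-0.01,-0.05,0],
[0,0,-0.96,0.45,0.05,-0.05,0],
[0,0,-0.96,0.44,0.11,-0.06,0]]
max [0.01 0.   0.97 0.45 0.45 0.06] end [ 0.4498 -0.1898  0.2802]
```

```bash
python3 -m inch '[[0,0,-0.96,-0.25,-0.38,-0.05,0],[0,0,-0.96,-0.2,-0.4,-0.05,0],[0,0,-0.96,-0.15,-0.43,-0.05,0],[0,0,-0.96,-0.1,-0.45,-0.05,0],[0,0,-0.96,0,-0.45,-0.05,0],[0,0,-0.96,0.05,-0.45,-0.05,0],[0,0,-0.96,0.1,-0.45,-0.05,0],[0,0,-0.96,0.15,-0.42,-0.05,0],[0,0,-0.96,0.2,-0.4,-0.05,0],[0,0,-0.96,0.25,-0.38,-0.05,0]]'
```

```text
clock: 1.15
tcp_pos: [0.3314, -0.3556, 0.2561]
orientation: [-0.0, 0.998, 0.063, -0.0]
wrist_force: [0.2, -0.1, -0.1]
finger_gap: 0.0856
```

```bash
python3 -m inch '[[0,0,-0.96,0.3,-0.33,-0.05,0],[0,0,-0.96,0.35,-0.3,-0.05,0],[0,0,-0.96,0.4,-0.25,-0.05,0],[0,0,-0.96,0.4,-0.2,-0.05,0],[0,0,-0.96,0.45,-0.15,-0.05,0],[0,0,-0.96,0.45,-0.05,-0.05,0],[0,0,-0.96,0.45,0,-0.05,0],[0,0,-0.96,0.45,0.05,-0.05,0],[0,0,-0.96,0.45,0.1,-0.05,0],[0,0,0,0,0,0,0],[0,0,0,0,0,0,0]]'
python3 - <<'E'
from h import *
s=env.get_state(); im=env.read_camera('wrist'); cv2.imwrite('pics/w1.png',im[:,:,::-1]); np.save('w1.npy',tool(s)); print(tool(s).round(3),s['wrist_force'])
c=wristcal(s); print({k:v.round(0).tolist() for k,v in zip(headpts([.5917,-.2185,-.2417,.253]),proj(c,list(headpts([.5917,-.2185,-.2417,.253]).values())))})
E
```

```text
clock: 2.25
tcp_pos: [0.45, -0.1884, 0.2785]
orientation: [-0.0, 0.788, 0.616, -0.0]
wrist_force: [-0.3, -0.1, -0.4]
finger_gap: 0.0853
[[ 0.241  0.97  -0.001  0.45 ]
 [ 0.97  -0.241 -0.    -0.188]
 [-0.    -0.001 -1.     0.279]
 [ 0.     0.     0.     1.   ]] [-0.31712374 -0.08813275 -0.38954272]
{'pp': [307.0, 358.0], 'pm': [212.0, 358.0], 'mp': [308.0, 231.0], 'mm': [211.0, 231.0], 'gpp': [297.0, 354.0], 'gpm': [223.0, 354.0], 'gmp': [297.0, 235.0], 'gmm': [222.0, 235.0], 'spp': [310.0, 304.0], 'spm': [207.0, 304.0], 'smp': [316.0, 194.0], 'smm': [201.0, 194.0]}
```

View pics/w1.png

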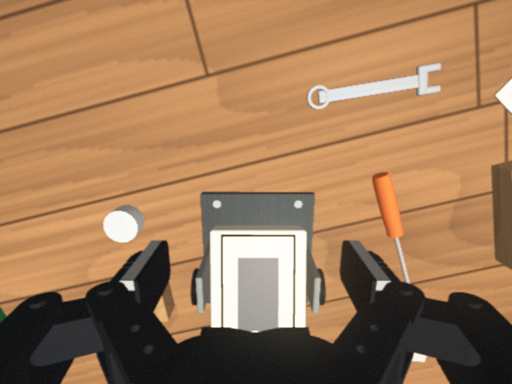

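Camera sees the stand's near side; predictions agree within about 2 px (face corners near (210,230),(306,230)), but the gripper hides the far side. I'll move ahead for a full view.

```bash
python3 -m inch '[[0,0,0,0,0.9,0,0],[0,0,0,0,0.9,0,0],[0,0,0,0,0.9,0,0],[0,0,0,0,0,0,0],[0,0,0,0,0,0,0]]'
python3 - <<'E'
from h import *
s=env.get_state(); im=env.read_camera('wrist'); cv2.imwrite('pics/w2.png',im[:,:,::-1]); np.save('w2.npy',tool(s)); print(tool(s).round(3))
c=wristcal(s); P=headpts([.5917,-.2185,-.2417,.253]); print({k:v.round(0).tolist() for k,v in zip(P,proj(c,list(P.values())))})
cv2.imwrite('pics/w2c.png',cv2.resize(im[20:250,160:360,::-1],None,fx=2.6,fy=2.6,interpolation=cv2.INTER_CUBIC))
E
```

```text
clock: 2.8
tcp_pos: [0.5809, -0.2222, 0.2767]
orientation: [-0.002, 0.788, 0.615, -0.001]
wrist_force: [-0.0, -0.4, -0.3]
finger_gap: 0.0854
[[ 0.243  0.97  -0.003  0.581]
 [ 0.97  -0.243  0.001 -0.222]
 [ 0.001 -0.004 -1.     0.277]
 [ 0.     0.     0.     1.   ]]
{'pp': [315.0, 260.0], 'pm': [208.0, 260.0], 'mp': [315.0, 115.0], 'mm': [207.0, 115.0], 'gpp': [303.0, 255.0], 'gpm': [220.0, 256.0], 'gmp': [303.0, 119.0], 'gmm': [219.0, 120.0], 'spp': [315.0, 230.0], 'spm': [204.0, 230.0], 'smp': [323.0, 98.0], 'smm': [196.0, 99.0]}
```

View pics/w2c.png

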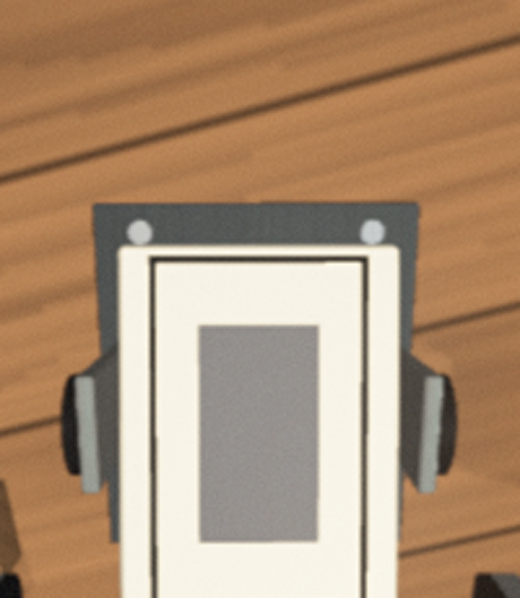

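```bash
python3 - <<'E'
import cv2
im=cv2.imread('pics/w2.png'); cv2.imwrite('pics/w2d.png',cv2.resize(im[200:340,160:360],None,fx=4,fy=4,interpolation=cv2.INTER_CUBIC))
E
```

```text
(no output)
```

View pics/w2d.png

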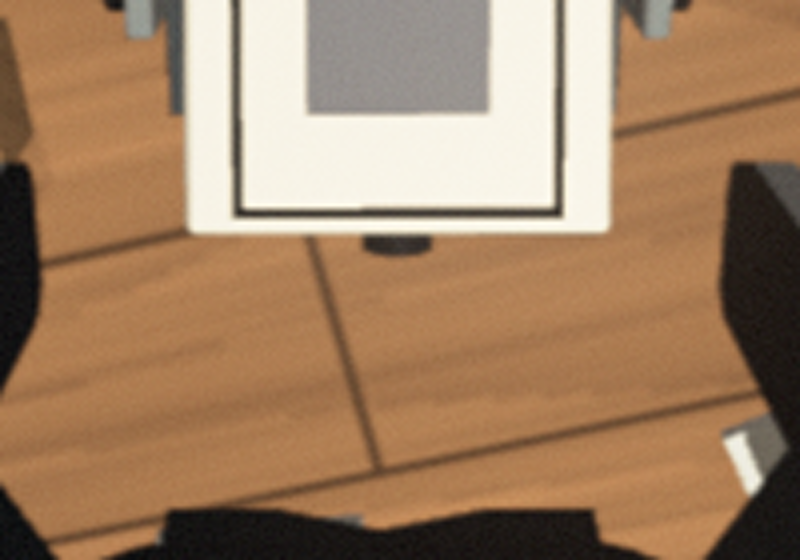

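The stand, face and gasket are all visible: face corners at about (205,115), (314,115), (313,258) and (207,258). I'll refit with all the views.

```bash
cat > fit2.py <<'E'
from h import *
import io,contextlib
with contextlib.redirect_stdout(io.StringIO()): exec(open('fit1.py').read().split('import *',1)[1])
c=dict(env.calibration('wrist')); E=np.linalg.inv(np.load('w2.npy')@c['hand_eye']); c['rvec']=cv2.Rodrigues(E[:3,:3])[0]; c['tvec']=E[:3,3]
def mm(d,ox,oy,z): return {k:(ox+(x+.5)/z-.5,oy+(y+.5)/z-.5) for k,(x,y) in d.items()}
w=mm({'mm':(118,246),'mp':(400,246),'gmm':(151,258),'gmp':(368,258),'smm':(93,204),'smp':(419,204)},160,20,2.6)
w.update(mm({'pm':(187,234),'pp':(611,234),'gpm':(233,217),'gpp':(563,217)},160,200,4))
for obs in ([(c,w)],[(ct,ht),(cs,hs),(c,w)]):
    p,r=fit(obs,[.6,-.22,-.24,.25],headpts); print('head',p.round(4)); print(r[-10:].round(1).tolist())
E
python3 fit2.py
```

```text
head [ 0.5908 -0.2204 -0.244   0.2157]
[[-0.7, -0.6], [0.8, -0.7], [-1.1, -0.4], [0.7, -0.5], [-0.6, 0.0], [0.9, -0.0], [-0.4, 1.0], [0.1, 0.9], [0.0, 0.7], [0.2, 0.7]]
head [ 0.5906 -0.2198 -0.2434  0.2429]
[[0.0, -0.4], [0.8, -0.5], [-0.4, -0.3], [0.8, -0.3], [-0.3, -0.1], [1.2, -0.2], [-0.2, 1.4], [1.0, 1.2], [0.3, 1.0], [1.0, 0.9]]
```

```bash
cat >> fit2.py <<'E'
print('--')
for obs in ([(ct,ht)],[(cs,hs)],[(cs,hs),(c,w)]):
    p,r=fit(obs,[.6,-.22,-.24,.25],headpts); print('head',p.round(4)); print(abs(r).mean())
E
python3 fit2.py | sed -n '/--/,$p'
python3 - <<'E'
from plan import *
T=tool(env.get_state())
q=plan([.53,.0,.26],Rdown(np.pi/2-.11)@R.from_euler('y',.4).as_matrix(),6,0)
print(q.round(2))
P=headpts([.5906,-.2198,-.243,.243]); c=dict(env.calibration('wrist')); E=np.linalg.inv(q@c['hand_eye']); c['rvec']=cv2.Rodrigues(E[:3,:3])[0]; c['tvec']=E[:3,3]
print({k:v.round(0).tolist() for k,v in zip(P,proj(c,list(P.values())))})
E
```

```text
--
head [ 0.5927 -0.22   -0.2334  0.2675]
0.3617296437764436
head [ 0.5907 -0.2175 -0.2474  0.2498]
0.4912756429627892
head [ 0.5904 -0.2198 -0.2442  0.2462]
0.6647673041072905
[[0.03,0.48,-0.16,0.68,-0.34,0.06,0],
[0.03,0.47,-0.16,0.68,-0.33,0.11,0],
[0.03,0.48,-0.16,0.67,-0.31,0.15,0],
[0.03,0.47,-0.16,0.67,-0.29,0.2,0],
[0.03,0.48,-0.16,0.67,-0.28,0.24,0],
[0.03,0.48,-0.16,0.65,-0.26,0.29,0]]
max [0.03 0.48 0.16 0.68 0.34 0.29] end [ 5.302e-01 -1.000e-04  2.602e-01]
[[ 0.1   0.99  0.04  0.53]
 [ 0.92 -0.11  0.39 -0.  ]
 [ 0.39 -0.   -0.92  0.26]
 [ 0.    0.    0.    1.  ]]
{'pp': [25.0, 396.0], 'pm': [-180.0, 441.0], 'mp': [29.0, 216.0], 'mm': [-177.0, 218.0], 'gpp': [6.0, 395.0], 'gpm': [-153.0, 428.0], 'gmp': [10.0, 222.0], 'gmm': [-149.0, 224.0], 'spp': [82.0, 317.0], 'spm': [-103.0, 342.0], 'smp': [80.0, 174.0], 'smm': [-136.0, 166.0]}
```

```bash
python3 - <<'E'
from plan import *
q=plan([.62,.02,.25],Rdown(np.pi/2-.11)@R.from_euler('y',-.42).as_matrix(),7,0)
P=headpts([.5906,-.2198,-.243,.243]); c=dict(env.calibration('wrist')); E=np.linalg.inv(q@c['hand_eye']); c['rvec']=cv2.Rodrigues(E[:3,:3])[0]; c['tvec']=E[:3,3]
print({k:v.round(0).tolist() for k,v in zip(P,proj(c,list(P.values())))})
E
```

```text
[[-0.03,-0.43,-0.14,0.7,-0.06,0.08,0],
[-0.03,-0.43,-0.13,0.7,-0.04,0.04,0],
[-0.03,-0.43,-0.14,0.7,-0.03,-0.01,0],
[-0.03,-0.43,-0.13,0.71,-0.02,-0.04,0],
[-0.04,-0.43,-0.14,0.7,0,-0.09,0],
[-0.03,-0.43,-0.13,0.69,0.01,-0.14,0],
[-0.03,-0.43,-0.14,0.68,0.02,-0.17,0]]
max [0.04 0.43 0.14 0.71 0.06 0.17] end [0.62   0.02   0.2502]
{'pp': [147.0, 238.0], 'pm': [81.0, 212.0], 'mp': [171.0, 110.0], 'mm': [100.0, 97.0], 'gpp': [140.0, 231.0], 'gpm': [89.0, 211.0], 'gmp': [161.0, 112.0], 'gmm': [106.0, 102.0], 'spp': [219.0, 222.0], 'spm': [137.0, 196.0], 'smp': [230.0, 98.0], 'smm': [136.0, 84.0]}
```

```bash
python3 -m inch '[[-0.03,-0.43,-0.14,0.7,-0.05,0.05,0],[-0.03,-0.43,-0.14,0.7,-0.05,0.05,0],[-0.03,-0.43,-0.14,0.7,-0.03,0,0],[-0.03,-0.43,-0.14,0.7,-0.02,-0.05,0],[-0.03,-0.43,-0.14,0.7,0,-0.1,0],[-0.03,-0.43,-0.14,0.7,0,-0.15,0],[-0.03,-0.43,-0.14,0.7,0,-0.15,0],[0,0,0,0,0,0,0],[0,0,0,0,0,0,0]]'
python3 - <<'E'
from h import *
s=env.get_state(); im=env.read_camera('wrist'); cv2.imwrite('pics/w3.png',im[:,:,::-1]); np.save('w3.npy',tool(s)); print(tool(s).round(3))
c=wristcal(s); P=headpts([.5906,-.2198,-.243,.243]); print({k:v.round(0).tolist() for k,v in zip(P,proj(c,list(P.values())))})
cv2.imwrite('pics/w3c.png',cv2.resize(im[70:260,60:260,::-1],None,fx=3,fy=3,interpolation=cv2.INTER_CUBIC))
E
```

```text
clock: 3.75
tcp_pos: [0.6177, 0.0225, 0.2523]
orientation: [0.14, 0.726, 0.655, -0.155]
wrist_force: [-0.2, -0.8, -0.5]
finger_gap: 0.0854
[[ 0.093  0.995 -0.042  0.618]
 [ 0.908 -0.102 -0.407  0.023]
 [-0.409  0.    -0.913  0.252]
 [ 0.     0.     0.     1.   ]]
{'pp': [147.0, 237.0], 'pm': [81.0, 212.0], 'mp': [171.0, 111.0], 'mm': [100.0, 98.0], 'gpp': [139.0, 230.0], 'gpm': [89.0, 211.0], 'gmp': [161.0, 113.0], 'gmm': [107.0, 103.0], 'spp': [218.0, 222.0], 'spm': [137.0, 196.0], 'smp': [230.0, 99.0], 'smm': [136.0, 84.0]}
```

View pics/w3c.png

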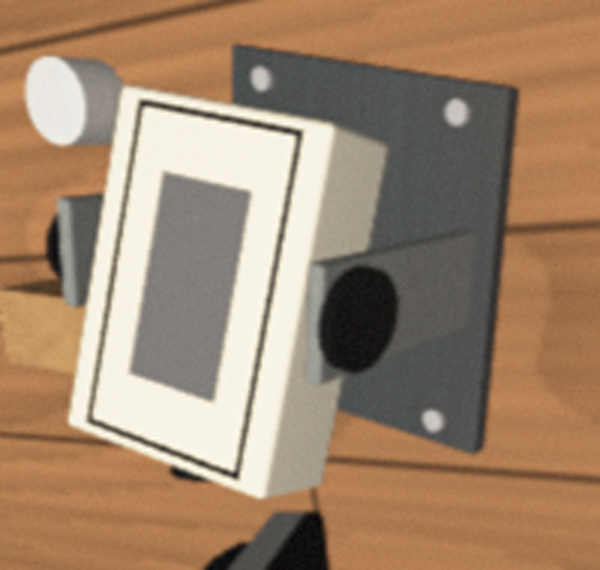

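View pics/w3.png

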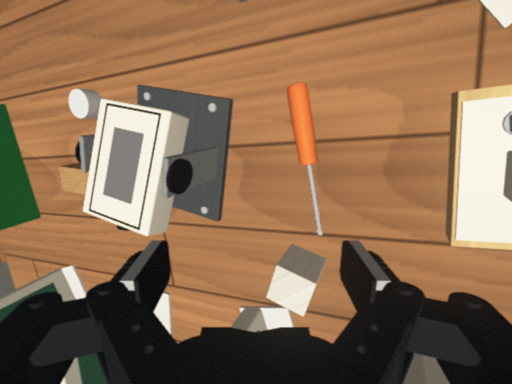

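This oblique view shows the face corners at (101,99), (172,111), (147,236) and (83,211). I'll add it to the fit and plan the view above the block.

```bash
cat >> fit2.py <<'E'
print('==')
c3=dict(env.calibration('wrist')); E=np.linalg.inv(np.load('w3.npy')@c3['hand_eye']); c3['rvec']=cv2.Rodrigues(E[:3,:3])[0]; c3['tvec']=E[:3,3]
w3=mm({'mm':(121,88),'mp':(335,124),'pp':(262,498),'pm':(68,424),'gmm':(138,100),'gmp':(302,132),'gpp':(239,478),'gpm':(88,420),'smm':(233,45),'smp':(517,88),'spp':(481,452)},60,70,3)
for obs in ([(c3,w3)],[(c,w),(c3,w3)],[(cs,hs),(ct,ht),(c,w),(c3,w3)]):
    p,r=fit(obs,[.6,-.22,-.24,.25],headpts); print('head',p.round(4)); print(abs(r).mean())
E
python3 fit2.py | sed -n '/==/,$p'
python3 - <<'E'
from plan import *
plan([.61,.19,.22],Rdown(np.pi/2+.022),6,0)
E
```

```text
==
head [ 0.5903 -0.2194 -0.2453  0.2347]
0.8671989208172008
head [ 0.5905 -0.2199 -0.2447  0.2335]
0.7641931163589387
head [ 0.5906 -0.2196 -0.2435  0.2378]
0.6852892789832785
[[-0.03,0.5,-0.15,0.55,-0.08,-0.13,0],
[-0.03,0.5,-0.15,0.56,-0.08,-0.09,0],
[-0.03,0.51,-0.15,0.57,-0.06,-0.05,0],
[-0.03,0.5,-0.15,0.57,-0.05,-0.01,0],
[-0.03,0.5,-0.14,0.57,-0.03,0.03,0],
[-0.03,0.5,-0.15,0.57,-0.03,0.07,0]]
max [0.03 0.51 0.15 0.57 0.08 0.13] end [0.6099 0.1899 0.2202]
```

```bash
python3 -m inch '[[-0.03,0.5,-0.15,0.55,-0.08,-0.12,0],[-0.03,0.5,-0.15,0.55,-0.08,-0.1,0],[-0.03,0.5,-0.15,0.57,-0.06,-0.05,0],[-0.03,0.5,-0.15,0.57,-0.05,0,0],[-0.03,0.5,-0.15,0.57,-0.03,0.03,0],[-0.03,0.5,-0.15,0.57,-0.03,0.07,0],[0,0,0,0,0,0,0],[0,0,0,0,0,0,0]]'
python3 - <<'E'
from h import *
s=env.get_state(); im=env.read_camera('wrist'); cv2.imwrite('pics/w4.png',im[:,:,::-1]); np.save('w4.npy',tool(s)); print(tool(s).round(3))
c=wristcal(s); P=blockpts([.6232,.1939,.0221]); print({k:v.round(0).tolist() for k,v in zip(P,proj(c,list(P.values())))})
cv2.imwrite('pics/w4c.png',cv2.resize(im[50:330,130:400,::-1],None,fx=2.1,fy=2.1,interpolation=cv2.INTER_CUBIC))
E
```

```text
clock: 4.6
tcp_pos: [0.6107, 0.1873, 0.2198]
orientation: [0.001, 0.7, 0.714, -0.001]
wrist_force: [-0.3, 0.3, -0.2]
finger_gap: 0.0851
[[-0.02   1.    -0.     0.611]
 [ 1.     0.02  -0.003  0.187]
 [-0.003 -0.    -1.     0.22 ]
 [ 0.     0.     0.     1.   ]]
{'pm': [225.0, 246.0], 'pp': [297.0, 246.0], 'mm': [220.0, 113.0], 'mp': [303.0, 113.0], 'pmb': [227.0, 234.0], 'ppb': [293.0, 234.0], 'wp': [331.0, 224.0], 'wm': [338.0, 141.0], 'wmb': [330.0, 138.0], 'wpb': [324.0, 214.0], 'n1': [334.0, 189.0], 'n2': [335.0, 179.0], 'k1': [312.0, 189.0], 'k2': [313.0, 179.0]}
```

View pics/w4c.png

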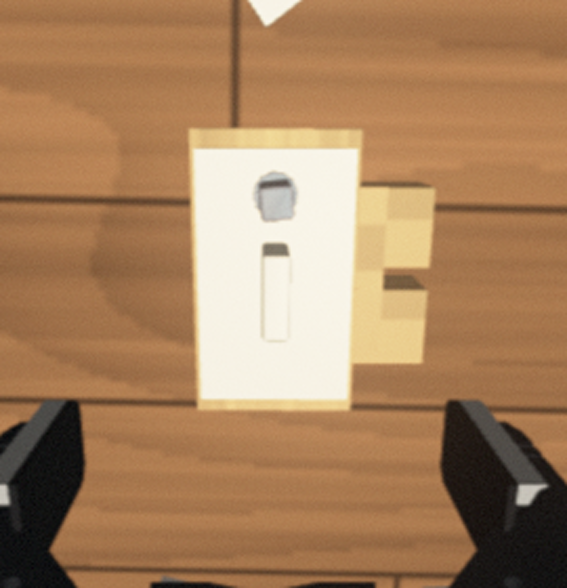

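```bash
cat > fit3.py <<'E'
from h import *
import io,contextlib
with contextlib.redirect_stdout(io.StringIO()): exec(open('fit2.py').read().split('import *',1)[1])
c=dict(env.calibration('wrist')); E=np.linalg.inv(np.load('w4.npy')@c['hand_eye']); c['rvec']=cv2.Rodrigues(E[:3,:3])[0]; c['tvec']=E[:3,3]
w=mm({'mm':(190,128),'mp':(362,128),'pm':(198,409),'pp':(350,409),'wm':(434,187),'wp':(424,362),'n1':(427,290),'n2':(430,268)},130,50,2.1)
for obs in ([(c,w)],[(ct,bt),(cs,bs),(c,w)]):
    p,r=fit(obs,[.62,.19,.02],blockpts); print('block',p.round(4)); print(r[-8:].round(1).tolist())
def plate(L,z):
    def f(p):
        Rz=R.from_euler('z',p[2]).as_matrix(); return {k:Rz@np.array([v[0],v[1],0])+[p[0],p[1],z] for k,v in L.items()}
    return f
def rect(a,b): return {'mm':(-a,-b),'mp':(-a,b),'pm':(a,-b),'pp':(a,b)}
for name,L,z,px in (('cover',rect(.07,.042),.042,{'mm':(195,149),'mp':(359,149),'pm':(199,401),'pp':(352,401)}),
  ('ridge',rect(.022,.007),.078,{'mm':(262,256),'mp':(289,256),'pm':(262,341),'pp':(288,341)}),
  ('knob',rect(.008,.008),.082,{'mm':(257,189),'mp':(292,185),'pm':(261,221),'pp':(295,217)})):
    q,r=fit([(c,mm(px,130,50,2.1))],[.62,.19,.02],plate(L,z)); Rz=R.from_euler('z',p[2]).as_matrix()
    print(name,q.round(4),'in block',(Rz.T@np.array([q[0]-p[0],q[1]-p[1],0])).round(4),abs(r).mean().round(2))
E
python3 fit3.py
```

```text
block [0.6209 0.1933 0.021 ]
[[-0.6, 0.0], [0.4, 0.0], [-0.0, 0.2], [0.2, 0.3], [0.8, -0.1], [-1.0, 0.2], [0.3, -0.2], [-0.3, -0.5]]
block [0.6212 0.1935 0.0221]
[[-0.5, 0.4], [0.5, 0.3], [0.2, 0.5], [0.3, 0.5], [0.9, 0.1], [-0.9, 0.4], [0.4, 0.0], [-0.2, -0.4]]
cover [0.6216 0.1939 0.0216] in block [0.0004 0.0005 0.    ] 0.71
ridge [0.621  0.1928 0.0213] in block [-0.0002 -0.0007  0.    ] 0.47
knob [0.5738 0.1919 0.136 ] in block [-0.0475 -0.0005  0.    ] 0.37
```

```bash
python3 - <<'E'
from plan import *
s=env.get_state(); print(s['tcp_pos'],s['qvel'].round(3),s['wrist_force'])
b=[.621,.1933]; Rz=R.from_euler('z',.0218).as_matrix()
pin=Rz@[-.047,0,0]+[*b,0]; print(pin)
q=plan([pin[0],pin[1],.11],Rdown(np.pi/2+.0218),3,0)
plan([pin[0],pin[1],.053],Rdown(np.pi/2+.0218),2,0,q)
E
```

```text
[0.61087584 0.18753463 0.21967921] [ 0.006  0.009  0.008  0.     0.006 -0.   ] [-0.1951305   0.52650059 -0.70458215]
[0.57401117 0.19227548 0.        ]
[[0,0.01,0,0.04,-0.24,0.73,0],
[0,0,-0.01,0.04,-0.25,0.73,0],
[0,0.01,0,0.03,-0.24,0.73,0]]
max [0.   0.01 0.01 0.04 0.25 0.73] end [0.5742 0.192  0.1102]
[[0,0,0,0,0,0.57,0],
[0,0,0,0.01,0,0.57,0]]
max [0.   0.   0.   0.01 0.   0.57] end [0.5742 0.1925 0.0532]
```

```bash
python3 -m inch '[[0,0,0,0.04,-0.24,0.73,0],[0,0,0,0.04,-0.24,0.73,0],[0,0,0,0.03,-0.24,0.73,0],[0,0,0,0,0,0,0],[0,0,0,0,0,0,0]]'
python3 - <<'E'
from plan import *
s=env.get_state(); print(tool(s).round(4))
im=env.read_camera('wrist'); cv2.imwrite('pics/w5.png',im[:,:,::-1])
plan([.574,.1923,.053],Rdown(np.pi/2+.0218),3,0)
E
```

```text
clock: 5.15
tcp_pos: [0.5747, 0.1934, 0.1099]
orientation: [0.0, 0.699, 0.715, -0.001]
wrist_force: [0.4, -0.8, 0.2]
finger_gap: 0.0849
[[-0.022   0.9998 -0.0017  0.5747]
 [ 0.9998  0.022  -0.0023  0.1934]
 [-0.0023 -0.0018 -1.      0.1099]
 [ 0.      0.      0.      1.    ]]
[[0,0,0,-0.01,-0.02,0.39,0],
[0.01,0.01,0,-0.01,-0.01,0.39,0],
[0,0,0,-0.01,-0.02,0.39,0]]
max [0.01 0.01 0.   0.01 0.02 0.39] end [0.5741 0.1922 0.0529]
```

View pics/w5.png

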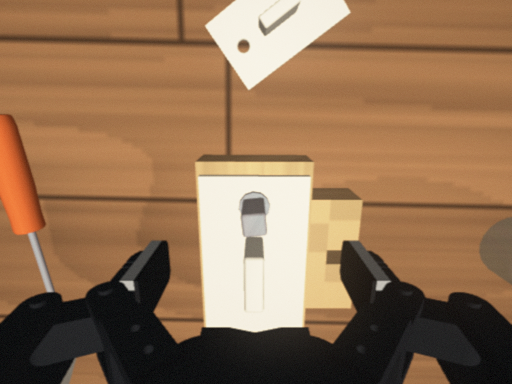

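Fingers straddle the pin's knob (254,222), centred in column. I'll descend and grip it.

```bash
python3 -m inch '[[0,0,0,-0.01,-0.02,0.39,0],[0,0,0,-0.01,-0.01,0.39,0],[0,0,0,-0.01,-0.01,0.36,0],[0,0,0,0,0,0,0],[0,0,0,0,0,0,0.9],[0,0,0,0,0,0,0.9],[0,0,0,0,0,0,0.9],[0,0,0,0,0,0,0.9],[0,0,0,0,0,0,0.9],[0,0,0,0,0,0,0.9]]' 50
```

```text
clock: 6.2
tcp_pos: [0.5727, 0.1927, 0.053]
orientation: [0.0, 0.699, 0.715, -0.001]
wrist_force: [-1.4, -1.0, 4.7]
finger_gap: 0.0155
```

Gap of 15.5 mm matches the 16 mm knob. I'll draw it straight up.

```bash
python3 -m inch '[[0,0,0,0,0,-0.2,0.9],[0,0,0,0,0,-0.3,0.9],[0,0,0,0,0,-0.35,0.9],[0,0,0,0,0,-0.4,0.9],[0,0,0,0,0,0,0.9],[0,0,0,0,0,0,0.9]]' 60
python3 - <<'E'
from plan import *
s=env.get_state(); print(tool(s).round(4),s['wrist_force'])
im=env.read_camera('wrist'); cv2.imwrite('pics/w6.png',im[:,:,::-1])
Rz=R.from_euler('z',.0218).as_matrix(); t=Rz@[.047,.073,0]+[.5727,.1927,.118]; print(t)
plan(t,Rdown(np.pi/2+.0218),4,.9)
E
```

```text
clock: 6.8
tcp_pos: [0.5724, 0.1927, 0.1148]
orientation: [0.0, 0.699, 0.715, -0.001]
wrist_force: [0.5, 0.2, -2.2]
finger_gap: 0.015
[[-0.0231  0.9997 -0.001   0.5724]
 [ 0.9997  0.0231 -0.0014  0.1927]
 [-0.0014 -0.001  -1.      0.1148]
 [ 0.      0.      0.      1.    ]] [ 0.49971964  0.20823895 -2.22281846]
[0.61809756 0.26670717 0.118     ]
[[0,0,0,0.36,0.24,-0.02,0.9],
[-0.01,0.01,0,0.37,0.24,-0.02,0.9],
[0,0,0.01,0.36,0.24,-0.02,0.9],
[-0.01,0,0,0.37,0.24,-0.02,0.9]]
max [0.01 0.01 0.01 0.37 0.24 0.02] end [0.6181 0.2667 0.1178]
```

View pics/w6.png

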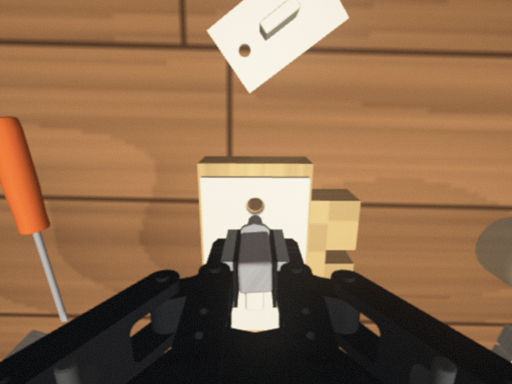

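The pin is out: the cover's empty hole is visible at (255,205) and the shaft tip at (255,220). The cover hasn't moved. Moving over the notch.

```bash
python3 -m inch '[[0,0,0,0.36,0.24,-0.02,0.9],[0,0,0,0.37,0.24,-0.02,0.9],[0,0,0,0.36,0.24,-0.02,0.9],[0,0,0,0.37,0.24,0,0.9],[0,0,0,0,0,0,0.9],[0,0,0,0,0,0,0.9],[0,0,0,0,0,0,0.9]]'
python3 - <<'E'
from plan import *
s=env.get_state(); print(tool(s).round(4),s['wrist_force'])
im=env.read_camera('wrist'); cv2.imwrite('pics/w7.png',im[:,:,::-1])
cv2.imwrite('pics/w7c.png',cv2.resize(im[140:330,180:340,::-1],None,fx=3,fy=3,interpolation=cv2.INTER_CUBIC))
c=wristcal(s)
for k in ('n1','n2','k1','k2'): print(k,proj(c,[blockpts([.621,.1933,.0218])[k]]).round(1))
Rz=R.from_euler('z',.0218).as_matrix(); print(Rz.T@(s['tcp_pos']-[.5727,.1927,.0]))
for z in (-.011,-.043): print(proj(c,[tool(s)[:3,3]+[0.0,0,z]]))
E
```

```text
clock: 7.55
tcp_pos: [0.6176, 0.2661, 0.1164]
orientation: [-0.001, 0.699, 0.715, -0.002]
wrist_force: [0.0, 0.1, -1.3]
finger_gap: 0.0151
[[-0.0228  0.9997 -0.0039  0.6176]
 [ 0.9997  0.0228 -0.0025  0.2661]
 [-0.0024 -0.004  -1.      0.1164]
 [ 0.      0.      0.      1.    ]] [ 0.00342436  0.0764209  -1.26802224]
n1 [[270.5 211.1]]
n2 [[270.8 195.9]]
k1 [[239.9 211.1]]
k2 [[239.7 195.8]]
[0.04645732 0.07236275 0.11638245]
[[255.71301483 237.93470751]]
[[255.66607915 218.02624637]]
```

View pics/w7c.png

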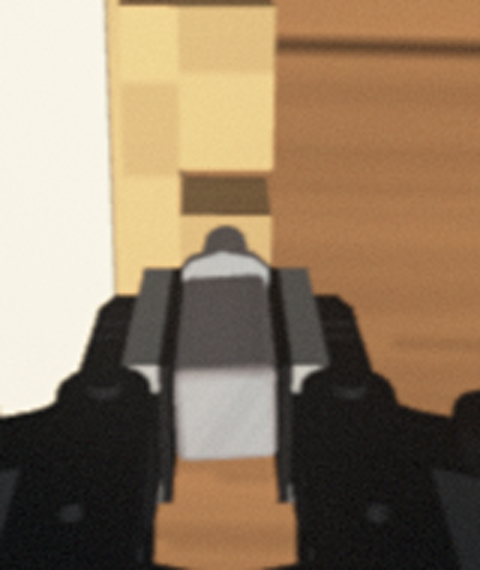

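```bash
python3 - <<'E'
from h import *
s=env.get_state(); c=wristcal(s); T=tool(s)
f=[(.040,-.008,263.3),(.004,-.008,231.7),(.004,-.012,224),(-.032,-.005,215.3),(.040,.008,293.3)]
def res(p):
    th=p[2]; r=[]
    for z,y,row in f:
        yy=y*np.cos(th)+z*np.sin(th); zz=z*np.cos(th)-y*np.sin(th)
        P=T@[0,p[0]+yy,p[1]-zz,1]; r.append(proj(c,[P[:3]])[0,1]-row)
    return np.array(r)
for p0 in ([0,.011,0],):
    o=least_squares(res,p0); print(o.x.round(4),o.fun.round(1))
    o=least_squares(lambda p:res([p[0],p[1],0]),[0,.011]); print(o.x.round(4),o.fun.round(1))
E
```

```text
[ 0.0038  0.0144 -0.0136] [-0.5 -0.3  0.9 -0.4  0.3]
[0.0046 0.0165] [ 0.  -0.3  1.  -0.9 -0.1]
```

```bash
python3 -m inch '[[0,0,0,0,-0.01,0.2,0.9],[0,0,0,0,0,0.2,0.9],[0,0,0,0,0,0.2,0.9],[0,0,0,0,0,0,0.9],[0,0,0,0,0,0,0.9]]'
python3 - <<'E'
from plan import *
s=env.get_state(); print(tool(s).round(4),s['wrist_force'])
im=env.read_camera('wrist'); cv2.imwrite('pics/w8.png',im[:,:,::-1])
cv2.imwrite('pics/w8c.png',cv2.resize(im[150:260,200:310,::-1],None,fx=5,fy=5,interpolation=cv2.INTER_CUBIC))
c=wristcal(s)
for k in ('n1','n2','k1','k2','wm'): print(k,proj(c,[blockpts([.621,.1933,.0218])[k]]).round(1))
E
```

```text
clock: 8.1
tcp_pos: [0.6176, 0.2665, 0.0868]
orientation: [-0.0, 0.699, 0.715, -0.002]
wrist_force: [-0.2, 0.4, -0.3]
finger_gap: 0.0148
[[-0.023   0.9997 -0.0029  0.6176]
 [ 0.9997  0.023  -0.0019  0.2665]
 [-0.0019 -0.0029 -1.      0.0868]
 [ 0.      0.      0.      1.    ]] [-0.16780653  0.38872367 -0.2511927 ]
n1 [[271.9 224.9]]
n2 [[272.2 207.8]]
k1 [[237.2 224.8]]
k2 [[236.9 207.7]]
wm [[273.5 145.9]]
```

View pics/w8c.png

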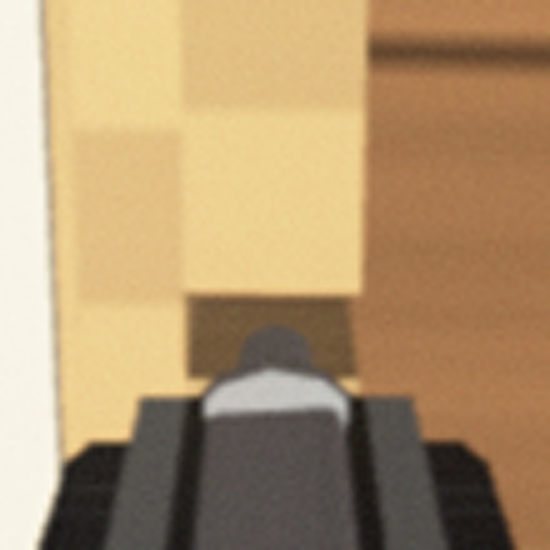

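The shaft tip (255,215) is over the notch, whose rows run 209–225. The remaining offset is within the clearance. I'll lower gently and watch the force.

```bash
python3 -m inch '[[0,0,0,0,-0.01,0.1,0.9],[0,0,0,0,0,0.1,0.9],[0,0,0,0,0,0.04,0.9],[0,0,0,0,0,0,0.9],[0,0,0,0,0,0,0.9]]'
python3 - <<'E'
from plan import *
s=env.get_state(); print(s['tcp_pos'],s['wrist_force'],s['ft_torque'])
im=env.read_camera('wrist'); cv2.imwrite('pics/w9.png',im[:,:,::-1])
cv2.imwrite('pics/w9c.png',cv2.resize(im[150:260,200:310,::-1],None,fx=5,fy=5,interpolation=cv2.INTER_CUBIC))
E
```

```text
clock: 8.65
tcp_pos: [0.6175, 0.2667, 0.0755]
orientation: [-0.0, 0.699, 0.715, -0.001]
wrist_force: [0.3, 0.2, -0.2]
finger_gap: 0.0152
[0.61753994 0.26672612 0.0754562 ] [ 0.32445232  0.19100531 -0.18989283] [0.02487248 0.03114159 0.01958209]
```

View pics/w9c.png

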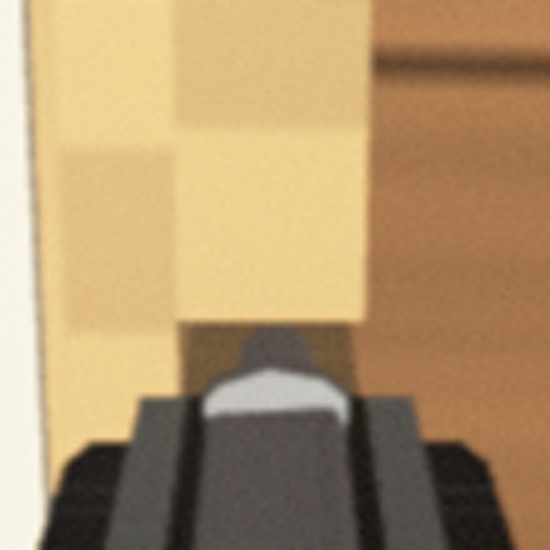

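No contact force with the tip about 3 mm below the block's top, so it is in the notch. Lowering on.

```bash
python3 -m inch '[[0,0,0,0,0,0.16,0.9],[0,0,0,0,0,0.16,0.9],[0,0,0,0,0,0.12,0.9],[0,0,0,0,0,0.04,0.9],[0,0,0,0,0,0.04,0.9],[0,0,0,0,0,0,0.9]]'
python3 - <<'E'
from plan import *
s=env.get_state(); print(s['tcp_pos'],s['wrist_force'],s['ft_torque'])
im=env.read_camera('wrist'); cv2.imwrite('pics/w10.png',im[:,:,::-1])
cv2.imwrite('pics/w10c.png',cv2.resize(im[150:260,200:310,::-1],None,fx=5,fy=5,interpolation=cv2.INTER_CUBIC))
E
```

```text
clock: 9.3
tcp_pos: [0.6173, 0.2666, 0.0491]
orientation: [-0.0, 0.699, 0.715, -0.001]
wrist_force: [-0.0, -0.1, -0.7]
finger_gap: 0.0153
[0.61727948 0.26661101 0.04914206] [-0.04102765 -0.12277576 -0.72772234] [-0.01896607  0.06083616 -0.01361461]
```

View pics/w10c.png

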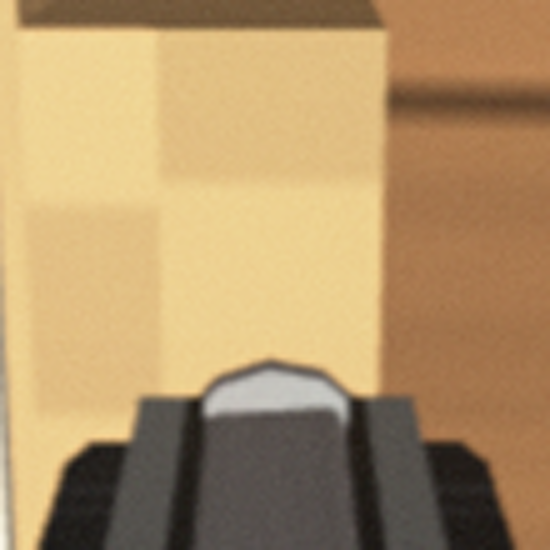

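```bash
python3 -m inch '[[0,0,0,0,0,0.03,0.9],[0,0,0,0,0,0,0.9],[0,0,0,0,0,0.02,0.9],[0,0,0,0,0,0,0.9]]'
```

```text
clock: 9.75
tcp_pos: [0.6177, 0.2667, 0.0472]
orientation: [0.0, 0.699, 0.715, -0.001]
wrist_force: [-0.2, 0.2, -0.4]
finger_gap: 0.015
```

```bash
python3 -m inch '[[0,0,0,0,0,0.03,0.9],[0,0,0,0,0,0,0.9]]'; python3 -m inch '[[0,0,0,0,0,0,0.7],[0,0,0,0,0,0,0.5],[0,0,0,0,0,0,0.5],[0,0,0,0,0,0,0.5],[0,0,0,0,0,0,0.5]]'
```

```text
clock: 9.95
tcp_pos: [0.6177, 0.2667, 0.047]
orientation: [0.0, 0.699, 0.715, -0.001]
wrist_force: [-3.0, -1.6, 7.1]
finger_gap: 0.0149
clock: 10.45
tcp_pos: [0.6174, 0.2667, 0.0453]
orientation: [-0.0, 0.699, 0.715, -0.001]
wrist_force: [0.3, -1.6, 0.8]
finger_gap: 0.043
```

Contact showed at 7 N, so the collar was seated, and then I released it. Now up and clear, with a check.

```bash
python3 -m inch '[[0,0,0,0,0,-0.3,0.5],[0,0,0,0,0,-0.7,0.5],[0,0,0,0,0,-0.8,0.4],[0,0,0,0,0,-0.6,0.2],[0,0,0,0,0,0,0],[0,0,0,0,0,0,0]]'
python3 - <<'E'
from plan import *
s=env.get_state(); print(tool(s).round(4),s['wrist_force'])
np.save('w11.npy',tool(s)); im=env.read_camera('wrist'); cv2.imwrite('pics/w11.png',im[:,:,::-1])
cv2.imwrite('pics/w11c.png',cv2.resize(im[100:290,140:340,::-1],None,fx=3,fy=3,interpolation=cv2.INTER_CUBIC))
im=env.read_camera('scene'); cv2.imwrite('pics/s11c.png',cv2.resize(im[170:260,260:370,::-1],None,fx=5,fy=5,interpolation=cv2.INTER_CUBIC))
E
```

```text
clock: 11.05
tcp_pos: [0.6183, 0.267, 0.1664]
orientation: [0.0, 0.699, 0.715, -0.0]
wrist_force: [0.3, 0.2, -1.3]
finger_gap: 0.0851
[[-2.310e-02  9.997e-01  4.000e-04  6.183e-01]
 [ 9.997e-01  2.310e-02 -9.000e-04  2.670e-01]
 [-9.000e-04  4.000e-04 -1.000e+00  1.664e-01]
 [ 0.000e+00  0.000e+00  0.000e+00  1.000e+00]] [ 0.32642291  0.16186022 -1.29420949]
```

View pics/w11c.png

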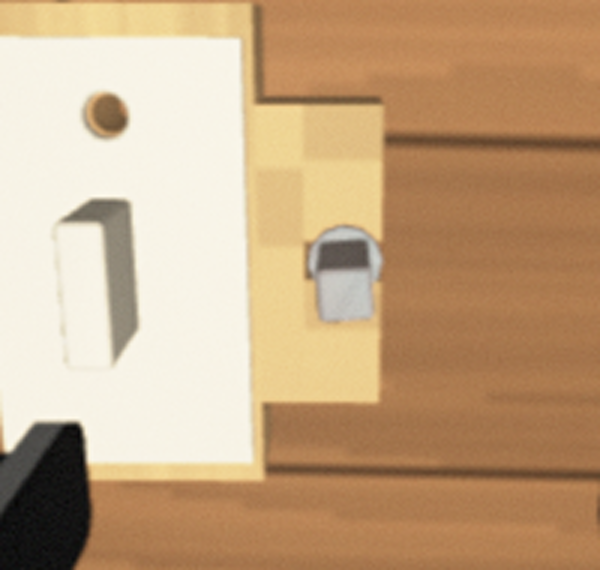

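View pics/s11c.png

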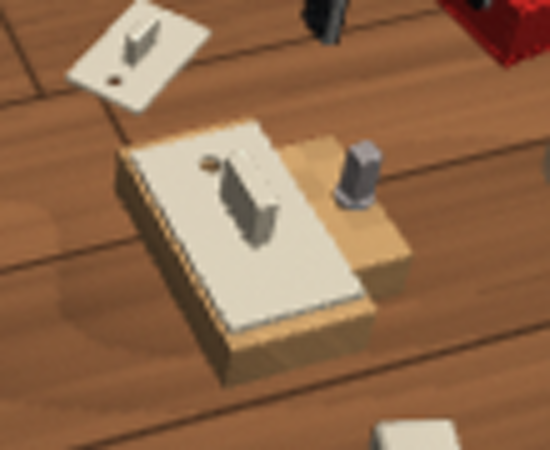

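The pin hangs upright in the notch at (345,270) in the crop, its collar flat on the wing and its shadow inside the notch. The cover is unmoved, with its hole over the bore. Next is the ridge.

```bash
python3 - <<'E'
from plan import *
q=plan([.621,.193,.13],Rdown(np.pi/2+.0218),3,.4)
plan([.621,.193,.049],Rdown(np.pi/2+.0218),4,.4,q)
E
```

```text
[[-0.01,0,0,-0.49,0.02,0.23,0.4],
[-0.01,0.01,0.01,-0.49,0.01,0.23,0.4],
[-0.01,0,0,-0.49,0.02,0.22,0.4]]
max [0.01 0.01 0.01 0.49 0.02 0.23] end [0.621  0.1932 0.1302]
[[0,0,0,0,0,0.41,0.4],
[0,0,0,0,0,0.4,0.4],
[0,0,0,0,0,0.41,0.4],
[0,0,0,0,0,0.4,0.4]]
max [0.   0.   0.   0.   0.   0.41] end [0.621  0.1931 0.0492]
```

```bash
python3 -m inch '[[0,0,0,-0.49,0.02,0.2,0.4],[0,0,0,-0.49,0.02,0.2,0.4],[0,0,0,-0.49,0.02,0.2,0.4],[0,0,0,0,0,0.1,0.4],[0,0,0,0,0,0,0.4]]'
python3 - <<'E'
from plan import *
s=env.get_state(); print(tool(s).round(4))
im=env.read_camera('wrist'); cv2.imwrite('pics/w12.png',im[:,:,::-1])
plan([.621,.193,.049],Rdown(np.pi/2+.0218),4,.4)
E
```

```text
clock: 11.65
tcp_pos: [0.6209, 0.1928, 0.1282]
orientation: [-0.001, 0.699, 0.715, -0.003]
wrist_force: [-0.2, 2.0, 0.3]
finger_gap: 0.0513
[[-0.0219  0.9997 -0.0059  0.6209]
 [ 0.9998  0.0219 -0.0019  0.1928]
 [-0.0018 -0.006  -1.      0.1282]
 [ 0.      0.      0.      1.    ]]
[[-0.01,0,0,0,0,0.4,0.4],
[-0.01,0.01,0,0,0,0.4,0.4],
[0,0,0.01,-0.01,0,0.4,0.4],
[-0.01,0,0,0,0,0.4,0.4]]
max [0.01 0.01 0.01 0.01 0.   0.4 ] end [0.6212 0.1929 0.0492]
```

View pics/w12.png

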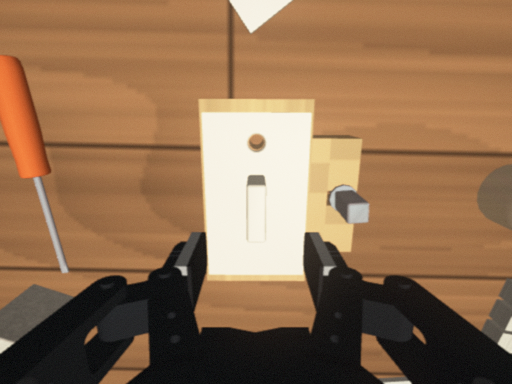

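Ridge (256,210) is midway between the fingers and the pin is clear of the right one. Descend and grip.

```bash
python3 -m inch '[[0,0,0,0,0,0.4,0.4],[0,0,0,0,0,0.4,0.4],[0,0,0,0,0,0.4,0.4],[0,0,0,0,0,0.38,0.4],[0,0,0,0,0,0,0.4],[0,0,0,0,0,0,0.95],[0,0,0,0,0,0,0.95],[0,0,0,0,0,0,0.95],[0,0,0,0,0,0,0.95],[0,0,0,0,0,0,0.95]]' 80
python3 -c "
from h import *
s=env.get_state();print(tool(s).round(4),s['wrist_force'])"
```

```text
clock: 12.7
tcp_pos: [0.6234, 0.1938, 0.0534]
orientation: [0.001, 0.699, 0.715, 0.0]
wrist_force: [-0.6, 1.2, 5.8]
finger_gap: 0.012
[[-2.330e-02  9.997e-01  1.400e-03  6.234e-01]
 [ 9.997e-01  2.330e-02 -6.000e-04  1.938e-01]
 [-6.000e-04  1.400e-03 -1.000e+00  5.340e-02]
 [ 0.000e+00  0.000e+00  0.000e+00  1.000e+00]] [-0.59281745  1.17134658  5.80537276]
```

```bash
python3 -m inch '[[0,0,0,0,0,0,0.95],[0,0,0,0,0,0,0.95]]'
python3 -c "
from h import *
s=env.get_state();print(s['wrist_force'],s['ft_torque'])
im=env.read_camera('wrist'); cv2.imwrite('pics/w13.png',im[:,:,::-1])"
```

```text
clock: 12.9
tcp_pos: [0.6234, 0.1937, 0.0534]
orientation: [0.001, 0.699, 0.715, 0.0]
wrist_force: [-0.3, 1.1, 6.2]
finger_gap: 0.0126
[-0.34478191  1.11621142  6.16454695] [0.20843031 0.17531901 0.00500925]
```

View pics/w13.png

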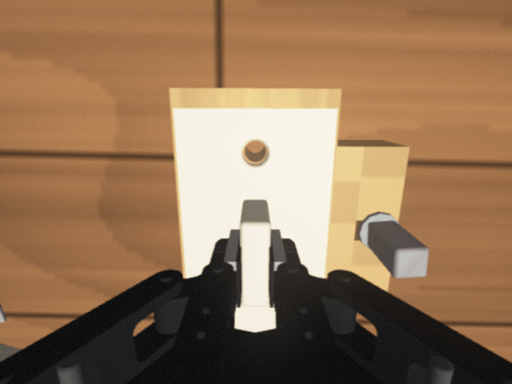

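The ridge is held squarely between the pads (255,265). Lift and check.

```bash
python3 -m inch '[[0,0,0,0,0,-0.3,0.95],[0,0,0,0,0,-0.5,0.95],[0,0,0,0,0,-0.9,0.95],[0,0,0,0,0,-0.9,0.95],[0,0,0,0,0,-0.9,0.95],[0,0,0,0,0,-0.4,0.95],[0,0,0,0,0,0,0.95],[0,0,0,0,0,0,0.95]]'
python3 - <<'E'
from plan import *
s=env.get_state(); print(tool(s).round(4),s['wrist_force'],s['ft_torque'])
im=env.read_camera('wrist'); cv2.imwrite('pics/w14.png',im[:,:,::-1])
E
```

```text
clock: 13.75
tcp_pos: [0.6223, 0.1935, 0.2457]
orientation: [-0.0, 0.699, 0.715, -0.001]
wrist_force: [0.4, 0.6, -1.7]
finger_gap: 0.0126
[[-0.023   0.9997 -0.0023  0.6223]
 [ 0.9997  0.023  -0.0017  0.1935]
 [-0.0016 -0.0023 -1.      0.2457]
 [ 0.      0.      0.      1.    ]] [ 0.41662622  0.5853325  -1.68708679] [ 0.0147574   0.01302223 -0.01603118]
```

View pics/w14.png

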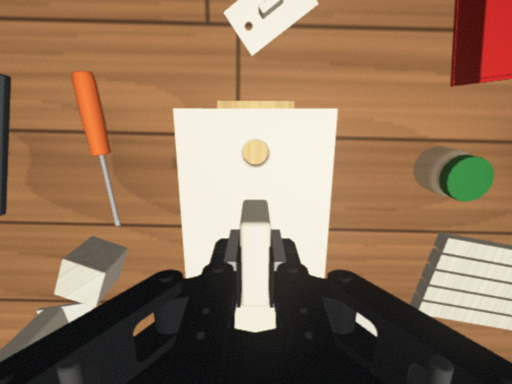

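```bash
cat > place.py <<'E'
from plan import *
HD=[.5906,-.2197,-.244,.237]
c_t=np.array([-.0003,-.0022,.0174])
def target(h,off=(0,0,0)):
    T=headT(HD); Rt=np.column_stack([T[:3,1],T[:3,0],-T[:3,2]])
    return T[:3,3]+T[:3,:3]@np.array([off[0],off[1],h])-Rt@c_t,Rt
def inhead(Tt):
    T=np.linalg.inv(headT(HD)); C=np.eye(4); C[:3,:3]=[[0,1,0],[1,0,0],[0,0,-1]]; C[:3,3]=c_t
    M=T@Tt@C; return M[:3,3].round(4),R.from_matrix(M[:3,:3]).as_rotvec().round(4)
E
python3 - <<'E'
from place import *
c=dict(env.calibration('wrist')); E=np.linalg.inv(c['hand_eye']); c['rvec']=cv2.Rodrigues(E[:3,:3])[0]; c['tvec']=E[:3,3]
ct=c_t
for n,x,y,z in (('cornerL',-.042,-.07,-.006),('cornerR',.042,-.07,-.006),('hole',0,-.047,-.006)):
    print(n,proj(c,[ct+[x,y,z]]).round(1))
p,Rt=target(.06); print(p,Rt.round(3))
T=tool(env.get_state())
q=plan([.61,0,.26],Rdown(np.pi/2-.1),6,.95)
q=plan([p[0],p[1],max(p[2],.24)],Rt,7,.95,q)
print(inhead(q))
E
```

```text
cornerL [[173.1 108. ]]
cornerR [[337.5 108.1]]
hole [[255.3 153. ]]
[ 0.57511336 -0.21553528  0.19575295] [[ 0.242  0.943  0.228]
 [ 0.97  -0.235 -0.057]
 [ 0.     0.235 -0.972]]
[[-0.01,0,0.15,-0.64,-0.05,-0.05,0.95],
[0,0.01,0.14,-0.65,-0.04,-0.05,0.95],
[-0.01,0,0.15,-0.64,-0.03,-0.05,0.95],
[0,0,0.15,-0.65,-0.02,-0.05,0.95],
[-0.01,0,0.14,-0.64,0,-0.05,0.95],
[0,0.01,0.15,-0.65,0.01,-0.05,0.95]]
max [0.01 0.01 0.15 0.65 0.05 0.05] end [0.6098 0.     0.2598]
[[-0.24,-0.02,0.15,-0.62,-0.04,0.06,0.95],
[-0.24,-0.02,0.14,-0.63,-0.02,0.05,0.95],
[-0.25,-0.01,0.15,-0.62,-0.02,0.06,0.95],
[-0.24,-0.02,0.15,-0.62,0,0.06,0.95],
[-0.24,-0.02,0.14,-0.63,0,0.06,0.95],
[-0.24,-0.02,0.15,-0.62,0.02,0.06,0.95],
[-0.25,-0.02,0.15,-0.62,0.03,0.07,0.95]]
max [0.25 0.02 0.15 0.63 0.04 0.07] end [ 0.5753 -0.2155  0.2399]
(array([1.050e-02, 1.000e-04, 1.029e-01]), array([-0.0006, -0.0004, -0.0004]))
```

The in-hand pose agrees with the picture within 1 px (corners 174/336 against predicted 173/337.5; hole (255,152) against (255,153)). Carry it to the stand.

```bash
python3 -m inch '[[0,0,0.15,-0.64,-0.05,-0.05,0.95],[0,0,0.15,-0.65,-0.04,-0.05,0.95],[0,0,0.15,-0.65,-0.03,-0.05,0.95],[0,0,0.15,-0.65,-0.02,-0.05,0.95],[0,0,0.15,-0.65,0,-0.05,0.95],[0,0,0.15,-0.65,0,-0.05,0.95]]'; python3 -m inch '[[-0.24,-0.02,0.15,-0.62,-0.04,0.05,0.95],[-0.24,-0.02,0.15,-0.62,-0.02,0.05,0.95],[-0.24,-0.02,0.15,-0.62,-0.02,0.05,0.95],[-0.24,-0.02,0.15,-0.62,0,0.05,0.95],[-0.24,-0.02,0.15,-0.62,0,0.05,0.95],[-0.24,-0.02,0.15,-0.62,0.02,0.05,0.95],[-0.24,-0.02,0.15,-0.62,0.03,0.05,0.95],[0,0,0,0,0,0,0.95],[0,0,0,0,0,0,0.95]]'
python3 - <<'E'
from place import *
s=env.get_state(); T=tool(s); print(inhead(T),s['wrist_force'])
for n in('wrist','scene'):
    im=env.read_camera(n); cv2.imwrite(f'pics/{n}15.png',im[:,:,::-1])
p,Rt=target(.03); q=plan(p,Rt,4,.95)
E
```

```text
clock: 14.4
tcp_pos: [0.6084, -0.0018, 0.259]
orientation: [-0.002, 0.743, 0.67, -0.003]
wrist_force: [1.9, 0.9, -1.0]
finger_gap: 0.0124
clock: 15.3
tcp_pos: [0.5724, -0.2149, 0.2435]
orientation: [0.091, 0.785, 0.609, 0.069]
wrist_force: [-0.1, 1.3, -0.8]
finger_gap: 0.0128
(array([ 0.0084, -0.    ,  0.107 ]), array([-0.0042,  0.0077, -0.0068])) [-0.0607447   1.2789397  -0.84290125]
[[-0.01,0.01,-0.01,0,-0.05,0.39,0.95],
[-0.01,0.01,-0.01,-0.01,-0.04,0.39,0.95],
[-0.01,0,0,0,-0.05,0.39,0.95],
[-0.01,0.01,-0.01,-0.01,-0.05,0.39,0.95]]
max [0.01 0.01 0.01 0.01 0.05 0.39] end [ 0.5818 -0.2173  0.1665]
```

View pics/wrist15.png

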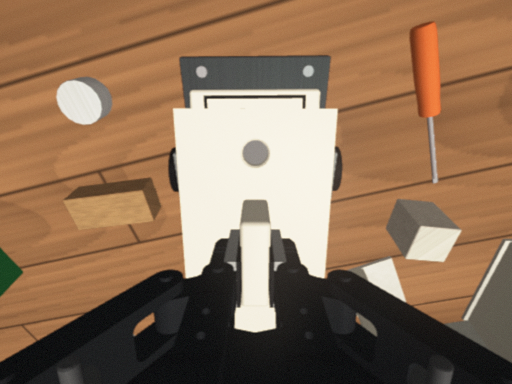

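View pics/scene15.png

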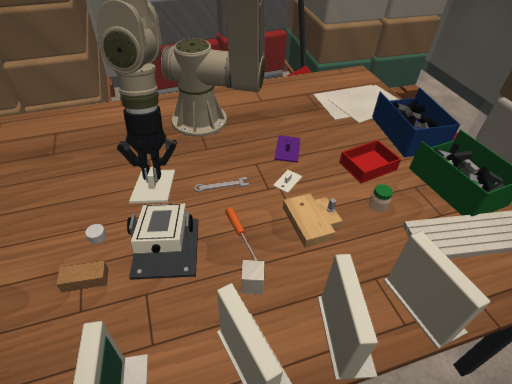

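The cover is aligned laterally with the face (face edges at columns 190–322, cover 174–336), and the pin is still hanging on the block. Approaching along the face's normal.

```bash
python3 -m inch '[[-0.01,0.01,-0.01,0,-0.05,0.4,0.95],[-0.01,0.01,-0.01,0,-0.05,0.4,0.95],[-0.01,0.01,-0.01,-0.01,-0.05,0.4,0.95],[-0.01,0.01,-0.01,-0.01,-0.05,0.4,0.95],[0,0,0,0,0,0,0.95],[0,0,0,0,0,0,0.95]]'
python3 - <<'E'
from place import *
s=env.get_state(); T=tool(s); print(inhead(T),s['wrist_force'],s['ft_torque'])
for n in('wrist','scene'):
    im=env.read_camera(n); cv2.imwrite(f'pics/{n}16.png',im[:,:,::-1])
a=cv2.resize(cv2.imread('pics/wrist16.png')[40:140,150:370],None,fx=3.5,fy=3.5,interpolation=cv2.INTER_CUBIC); cv2.imwrite('pics/w16c.png',a)
a=cv2.resize(cv2.imread('pics/scene16.png')[160:280,100:220],None,fx=5,fy=5,interpolation=cv2.INTER_CUBIC); cv2.imwrite('pics/s16c.png',a)
p,Rt=target(.006); q=plan(p,Rt,4,.95)
P=headpts(HD); print({k:v.round(0).tolist() for k,v in zip(P,proj(wristcal(s),list(P.values())))})
E
```

```text
clock: 16.0
tcp_pos: [0.5826, -0.2173, 0.1656]
orientation: [0.093, 0.782, 0.612, 0.073]
wrist_force: [-0.3, -0.2, -0.8]
finger_gap: 0.0125
(array([0.0004, 0.0002, 0.0289]), array([ 0.001, -0.001,  0.002])) [-0.29084707 -0.16903279 -0.79994846] [0.02667983 0.27110526 0.01705678]
[[0.01,0,0,0,-0.01,0.12,0.95],
[0.01,0,0.01,0.01,-0.01,0.12,0.95],
[0,0,0,0,-0.01,0.12,0.95],
[0.01,0,0,0,-0.01,0.13,0.95]]
max [0.01 0.   0.01 0.01 0.01 0.13] end [ 0.5874 -0.2186  0.1431]
{'pp': [330.0, 307.0], 'pm': [179.0, 307.0], 'mp': [349.0, 94.0], 'mm': [162.0, 93.0], 'gpp': [314.0, 302.0], 'gpm': [196.0, 302.0], 'gmp': [328.0, 102.0], 'gmm': [183.0, 102.0], 'spp': [327.0, 228.0], 'spm': [183.0, 228.0], 'smp': [355.0, 49.0], 'smm': [156.0, 49.0]}
```

View pics/w16c.png

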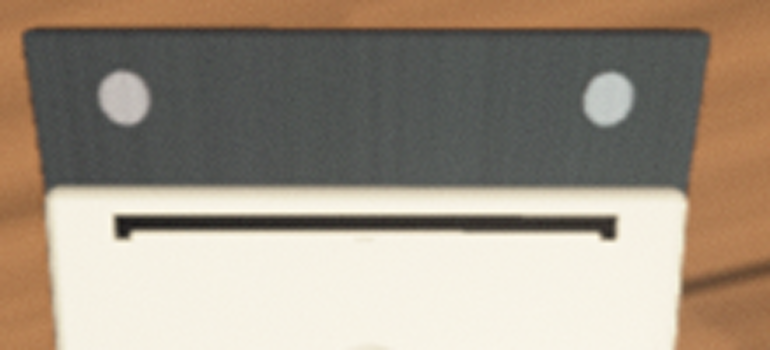

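View pics/s16c.png

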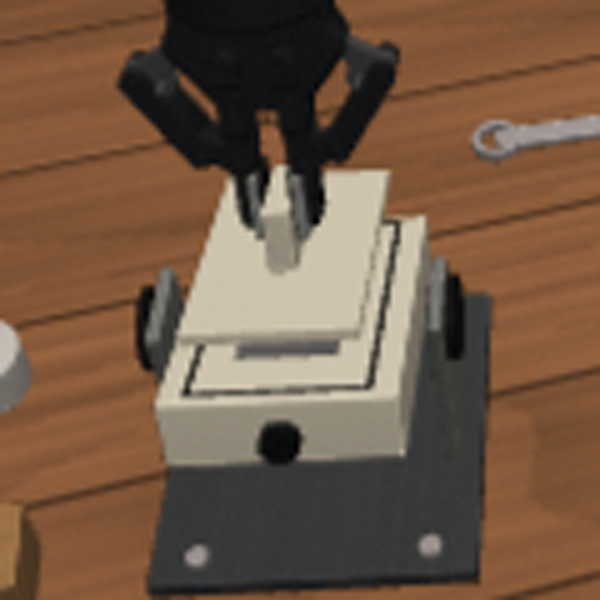

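Gasket's near edge shows evenly on both sides (cols 182–326) and parallel to the cover. Closing the gap.

```bash
python3 -m inch '[[0.01,0,0,0,-0.01,0.12,0.95],[0.01,0,0,0,-0.01,0.12,0.95],[0,0,0,0,-0.01,0.12,0.95],[0,0,0,0,0,0.05,0.95],[0,0,0,0,0,0,0.95],[0,0,0,0,0,0,0.95]]'
cat > st.py <<'E'
from place import *
s=env.get_state(); T=tool(s); h=headT(HD)[:3,:3]; print(inhead(T),'F head',(h.T@s['wrist_force']).round(1),'M',(h.T@s['ft_torque']).round(2))
E
python3 st.py
```

```text
clock: 16.7
tcp_pos: [0.5858, -0.2192, 0.1457]
orientation: [0.093, 0.782, 0.612, 0.073]
wrist_force: [-0.2, 0.5, -2.9]
finger_gap: 0.0124
(array([-0.0008, -0.001 ,  0.0087]), array([0.0002, 0.0004, 0.0005])) F head [-1.   0.4 -2.7] M [0.05 0.27 0.  ]
```

```bash
python3 -m inch '[[0,0,0,0,0,0.05,0.95],[0,0,0,0,0,0.05,0.95],[0,0,0,0,0,0,0.95],[0,0,0,0,0,0,0.95]]'; python3 st.py; python3 -m inch '[[0,0,0,0,0,0.04,0.95],[0,0,0,0,0,0,0.95],[0,0,0,0,0,0,0.95]]'; python3 st.py
```

```text
clock: 17.1
tcp_pos: [0.5869, -0.2194, 0.1408]
orientation: [0.093, 0.782, 0.612, 0.073]
wrist_force: [0.3, 0.1, -1.8]
finger_gap: 0.0123
(array([-0.0008, -0.0009,  0.0037]), array([0.0002, 0.0004, 0.0006])) F head [-0.2  0.2 -1.9] M [-0.01  0.3  -0.02]
clock: 17.4
tcp_pos: [0.5874, -0.2196, 0.1389]
orientation: [0.093, 0.782, 0.612, 0.073]
wrist_force: [0.7, -0.8, -1.6]
finger_gap: 0.0127
(array([-0.0008, -0.0009,  0.0017]), array([0.0002, 0.0003, 0.0006])) F head [ 0.5 -0.6 -1.8] M [ 0.07  0.3  -0.  ]
```

```bash
python3 -m inch '[[0,0,0,0,0,0.04,0.95],[0,0,0,0,0,0,0.95],[0,0,0,0,0,0,0.95]]'; python3 st.py; python3 -m inch '[[0,0,0,0,0,0.04,0.95],[0,0,0,0,0,0,0.95],[0,0,0,0,0,0,0.95]]'; python3 st.py
```

```text
clock: 17.7
tcp_pos: [0.5881, -0.2198, 0.1374]
orientation: [0.093, 0.782, 0.612, 0.073]
wrist_force: [-0.9, 1.1, 0.1]
finger_gap: 0.0123
(array([-0.0005, -0.001 ,  0.0001]), array([-0.    , -0.0004,  0.0006])) F head [-1.1  0.9  0.4] M [-0.    0.29  0.01]
clock: 18.0
tcp_pos: [0.5882, -0.2198, 0.1372]
orientation: [0.094, 0.782, 0.612, 0.073]
wrist_force: [-9.4, 2.6, 14.2]
finger_gap: 0.0122
(array([-0.0004, -0.001 , -0.0001]), array([-0.0005, -0.0011,  0.0006])) F head [-6.1  0.2 16.1] M [0.17 1.17 0.04]
```

Contact was made with the cover's underside at 0.1 mm from the face, against a predicted 0. The push is about 18 N including cover weight, so I'll ease off to about 10 N.

```bash
python3 -m inch '[[0,0,0,0,-0.01,-0.02,0.95],[0,0,0,0,0,0,0.95],[0,0,0,0,0,0,0.95],[0,0,0,0,0,0,0.95]]'; python3 st.py
```

```text
clock: 18.4
tcp_pos: [0.5881, -0.2198, 0.1372]
orientation: [0.094, 0.782, 0.612, 0.073]
wrist_force: [-5.4, 3.0, 9.6]
finger_gap: 0.0127
(array([-0.0004, -0.001 , -0.0001]), array([-0.0002, -0.0016,  0.0008])) F head [-3.6  1.6 10.8] M [0.06 0.53 0.06]
```

```bash
python3 -m inch '[[0,0,0,0,-0.005,-0.005,0.95],[0,0,0,0,0,0,0.95],[0,0,0,0,0,0,0.95]]'; python3 st.py; python3 - <<'E'
from place import *
for n in('wrist','scene','top'):
    im=env.read_camera(n); cv2.imwrite(f'pics/{n}17.png',im[:,:,::-1])
a=cv2.resize(cv2.imread('pics/wrist17.png')[60:300,140:370],None,fx=2.4,fy=2.4,interpolation=cv2.INTER_CUBIC); cv2.imwrite('pics/w17c.png',a)
a=cv2.resize(cv2.imread('pics/scene17.png')[170:280,110:220],None,fx=5.4,fy=5.4,interpolation=cv2.INTER_CUBIC); cv2.imwrite('pics/s17c.png',a)
a=cv2.resize(cv2.imread('pics/scene17.png')[180:260,270:360],None,fx=6,fy=6,interpolation=cv2.INTER_CUBIC); cv2.imwrite('pics/s17p.png',a)
E
python3 st.py
```

```text
clock: 18.7
tcp_pos: [0.5881, -0.2198, 0.1372]
orientation: [0.094, 0.782, 0.612, 0.073]
wrist_force: [-2.6, 1.8, 6.9]
finger_gap: 0.0126
(array([-0.0004, -0.001 , -0.0001]), array([-0.0001, -0.0018,  0.0008])) F head [-1.3  1.1  7.4] M [0.06 0.3  0.01]
(array([-0.0004, -0.001 , -0.0001]), array([-0.0001, -0.0018,  0.0009])) F head [-1.6  1.4  7.8] M [0.02 0.33 0.04]
```

View pics/w17c.png

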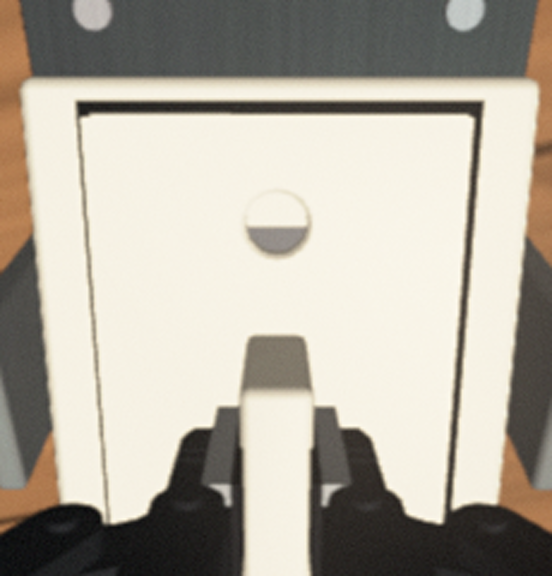

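View pics/s17c.png

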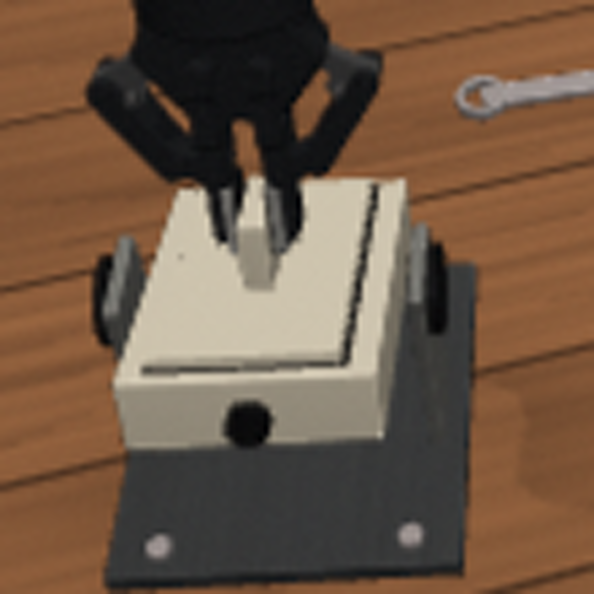

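View pics/s17p.png

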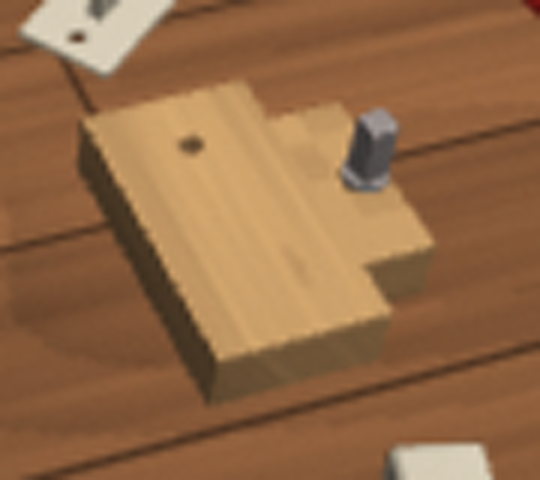

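The cover lies flush inside the gasket outline. The gasket shows as a thin line on both long sides and the near end (wrist crop) and at the far end (scene crop). The pin hangs upright in the notch. Contact is about 9.7 N (7.8 N measured plus the 1.9 N cover weight). I'll wait a moment to confirm it is steady, then hand in.

```bash
python3 -m inch '[[0,0,0,0,0,0,0.95],[0,0,0,0,0,0,0.95],[0,0,0,0,0,0,0.95],[0,0,0,0,0,0,0.95]]'; python3 st.py; python3 -c "
from h import *
a=cv2.imread('pics/top0.png');b=cv2.imread('pics/top17.png')
d=cv2.absdiff(a,b).max(2)>50
n,l,st,c=cv2.connectedComponentsWithStats(cv2.dilate(d.astype(np.uint8),np.ones((3,3))))
print([s.tolist() for s in st[1:] if s[4]>25])"
```

```text
clock: 19.25
tcp_pos: [0.5881, -0.2199, 0.1373]
orientation: [0.094, 0.782, 0.612, 0.073]
wrist_force: [-3.6, 0.8, 7.3]
finger_gap: 0.0123
(array([-0.0004, -0.0011, -0.0001]), array([-0.0001, -0.0019,  0.0008])) F head [-1.8 -0.1  8. ] M [ 0.16  0.27 -0.01]
[[199, 136, 27, 43, 1135], [285, 150, 121, 234, 14262], [185, 153, 11, 9, 73], [324, 225, 6, 6, 26], [291, 245, 26, 42, 361], [231, 275, 58, 43, 1426], [439, 291, 73, 45, 1740], [161, 302, 156, 82, 6201], [501, 325, 11, 26, 198], [416, 359, 96, 25, 1526], [291, 374, 11, 10, 71]]
```

```bash
python3 -c "
from workcell import env
print(env.hand_in())"; python3 st.py
```

```text
the job is handed in; nothing more can be done
None
the job is handed in; nothing more can be done
```

The job is done and handed in at about 19.3 s of the 58 s allowed. No verdict came back.

**What I did:** I drew the pin straight up and hung it by its collar in the block's notch. Contact showed at about 7 N as the collar seated, and then I let go. I then picked up the cover by its ridge, tilted it to the face (estimated tilt 0.237 rad) and pressed it into the gasket outline. It was still gripped when I handed in.

**Last checks:**
- **Cover position:** relative to my estimate of the face, it was off by -0.4, -1.1 and -0.1 mm in x, y and z, and turned by about 0.002 rad. The pictures show it flush and parallel inside the outline.
- **Push:** steady at about 10 N (8.0 N measured plus about 1.9 N of cover weight).
- **Pin:** the last scene picture shows it upright in the notch.
- **Other things:** the pictures I looked at closely show nothing else moved. Comparing the first and last top pictures was not conclusive where the arm covered the view near the stand.

**Where the checks disagreed:** the tilt came out between 0.216 and 0.268 rad depending on the camera. I used the combined fit, and both the contact height and the near-zero added moment agreed with it. The first firm contact reached about 18 N, and I then eased it to 10 N.

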